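Line up the impact tester's drop weights by size

TASK

Put the four steel drop weights away on the rail in order of size: the smallest on the pad next to the red block, then the next larger on each following pad, up to the largest at the other end. Each must stand upright on the middle of its own pad, and the orange-lidded sample jar that stands among them must be left standing where it is.

Things in the scene. Friction and masses are not known exactly. Their poses are not given: they have to be found in the camera images.
- weight_s_center (a point): The smallest drop weight: an upright plain steel cylinder with a yellow top, 24 mm in diameter and 30 mm tall, about 0.11 kg. Standing on the table among the others at the start. The point is its centre, half-way up (15 mm above its underside); z is its axis.
- weight_m_center (a point): The second smallest drop weight: an upright plain steel cylinder with a green top, 30 mm in diameter and 40 mm tall, about 0.22 kg. Standing on the table among the others at the start. The point is its centre, half-way up (20 mm above its underside); z is its axis.
- weight_l_center (a point): The second largest drop weight: an upright plain steel cylinder with a blue top, 36 mm in diameter and 50 mm tall, about 0.40 kg. Standing on the table among the others at the start. The point is its centre, half-way up (25 mm above its underside); z is its axis.
- weight_xl_center (a point): The largest drop weight: an upright plain steel cylinder with a black top, 42 mm in diameter and 60 mm tall, about 0.65 kg. Standing on the table among the others at the start. The point is its centre, half-way up (30 mm above its underside); z is its axis.
- pad_a_top (a point): Round black rubber pad, 60 mm in diameter, with a white dot in its middle, at one end of the row of four pads (the next pad is pad_b); fixed on a flat aluminium rail 70 mm deep, 400 mm long and 12 mm high. The pads lie 75 mm apart centre to centre. The point is the middle of the pad's top face, 15 mm above the table; its y axis runs along the rail, its x axis across it.
- pad_b_top (a point): Round black rubber pad, 60 mm in diameter, with a white dot in its middle, in the inner part of the row of four pads (between pad_a and pad_c); fixed on a flat aluminium rail 70 mm deep, 400 mm long and 12 mm high. The pads lie 75 mm apart centre to centre. The point is the middle of the pad's top face, 15 mm above the table; its y axis runs along the rail, its x axis across it.
- pad_c_top (a point): Round black rubber pad, 60 mm in diameter, with a white dot in its middle, in the inner part of the row of four pads (between pad_b and pad_d); fixed on a flat aluminium rail 70 mm deep, 400 mm long and 12 mm high. The pads lie 75 mm apart centre to centre. The point is the middle of the pad's top face, 15 mm above the table; its y axis runs along the rail, its x axis across it.
- pad_d_top (a point): Round black rubber pad, 60 mm in diameter, with a white dot in its middle, at one end of the row of four pads (the next pad is pad_c); fixed on a flat aluminium rail 70 mm deep, 400 mm long and 12 mm high. The pads lie 75 mm apart centre to centre. The point is the middle of the pad's top face, 15 mm above the table; its y axis runs along the rail, its x axis across it.
- start_block: Red block, 50 mm (x, across the rail) by 26 mm (y, along the rail) by 16 mm high, fixed on the rail beyond one end of the row of pads, 62.5 mm from the middle of the nearest pad (which is either pad_a or pad_d; a like grey block stands at the other end). It marks where the row begins. Origin: centre of its underside, 12 mm above the table.
- jar_center (a point): Bystander: amber glass sample jar with an orange lid and a pale label, 56 mm in diameter, 70 mm tall, loose, standing upright among the weights. It stays where it is. The point is its centre, half-way up (35 mm).
Mind the look-alikes: they are no part of the job. What is shaped like the part that bears weight_xl_center but purple or yellow is not meant. Leave any white look-alike of the part that bears weight_m_center alone.

How it is judged (in metres and radians):
At the end, for the whole second after the job is handed in: From the red block outward stand the 24, 30, 36 and 42 mm weights, each within 12 mm of the middle of its pad, resting on it (height within 4 mm), upright within 0.1 rad and at rest; the jar is upright (0.2 rad) and within 30 mm of where it stood (((horizontal distance between start_block and pad_a_top below 0.1 m and horizontal distance between weight_s_center and pad_a_top below 0.012 m and z of weight_s_center in the frame of pad_a_top between 0.011 and 0.019 m and horizontal distance between weight_m_center and pad_b_top below 0.012 m and z of weight_m_center in the frame of pad_b_top between 0.016 and 0.024 m and horizontal distance between weight_l_center and pad_c_top below 0.012 m and z of weight_l_center in the frame of pad_c_top between 0.021 and 0.029 m and horizontal distance between weight_xl_center and pad_d_top below 0.012 m and z of weight_xl_center in the frame of pad_d_top between 0.026 and 0.034 m) or (horizontal distance between start_block and pad_d_top below 0.1 m and horizontal distance between weight_s_center and pad_d_top below 0.012 m and z of weight_s_center in the frame of pad_d_top between 0.011 and 0.019 m and horizontal distance between weight_m_center and pad_c_top below 0.012 m and z of weight_m_center in the frame of pad_c_top between 0.016 and 0.024 m and horizontal distance between weight_l_center and pad_b_top below 0.012 m and z of weight_l_center in the frame of pad_b_top between 0.021 and 0.029 m and horizontal distance between weight_xl_center and pad_a_top below 0.012 m and z of weight_xl_center in the frame of pad_a_top between 0.026 and 0.034 m)) and angle between each of weight_s_center, weight_m_center, weight_l_center, weight_xl_center's own z axis and vertical below 0.1 rad and linear speed of each of weight_s, weight_m, weight_l, weight_xl below 0.02 m/s and distance of jar_center from where it was at the start of the episode below 0.03 m and angle between jar_center's own z axis and vertical below 0.2 rad); the robot touches nothing.
It fails at once if the sample jar is pushed 30 mm or more from its place, or lifted (distance of jar_center from where it was at the start of the episode above 0.03 m).
It fails at once if the sample jar is tipped by more than 0.35 rad (angle between jar_center's own z axis and vertical above 0.35 rad).
It also fails if it takes over 99 s, if anything falls off the work surface, if the arm or the gripper's body presses on something with over 40 N, if the wrist force passes 120 N, or if a joint passes its speed limit or range.

ROBOT

A 7-joint arm with a two-finger parallel gripper is mounted at the origin on the work surface. World frame = base frame: x ahead of the robot, y to its left, z up, the work surface at z = 0. Lengths are in m, angles in degrees, forces in N, time in s.
With the tool pointing down it reaches from about 0.425 to 0.875 m from the base axis. Payload 4.7 kg.
Tool frame: the origin (TCP) lies at the very end of the fingers, on their centre line; the grasp point (between the pads) lies 19 mm behind it; z points along the fingers, y is the direction in which the jaws open and shut (so a half turn about z gives the same grasp; the last joint's range is limited). The gripper opens to 87 mm and grips with 3 to 60 N. Pads are 19 mm wide; open, the fingers measure 117 mm over their backs; the gripper's body (75 mm by 190 mm) begins 51 mm behind the grasp point.
Start: joints at [-70.525, 18.392, -4.016, 83.108, 1.295, 78.541, -3.26], TCP at [0.208, 0.616, 0.192] pointing down, gripper open.
Joint ranges: [-163.93, 163.93], [-17.29, 119.83], [-79.2, 71.16], [3.27, 140.29], [-89.18, 269.18], [5.43, 117.66], [-154.24, 154.24]. Speed limits (degrees/s): [147.25, 147.25, 180, 180, 180, 180, 180].

INTERFACE

Orientations are given as [roll, pitch, yaw] about the fixed x, y, z axes, in that order (R = Rz(yaw) Ry(pitch) Rx(roll)).
In Python, from cell import sensors, imaging, ticket gives the robot as it stands.
- The arm moves only by the tool carry_out, never from a script. Its argument "plan" is a list of rows, each an object of numbers: "fingers": the closure, from -1 (fully open) to 1 (shut); "dx", "dy", "dz": the shift along the tool's x, y, z normalised to -1 to 1, where 1 is 0.03 m; "rx", "ry", "rz": the turn, a rotation vector about the tool's x, y, z normalised to -1 to 1, where 1 is 10 degrees. A call has 1 to 12 rows; each row shifts and turns the commanded pose from where the row before left it, along the tool's axes as they then stand; what a row does not reach is not made up. A row lasts 1/8 s, in which the tool goes at most 62.5 mm and 10.7 degrees, less where a joint would pass 70% of its speed; a pose out of reach is approached as far as the arm can. A call with a number of a shift or a turn outside -1 to 1 is refused whole. A call with a gripper value outside its range is refused whole. The fingers move at their own pace and stop on an object; "force" is the grip in N (left out, the last holds). Time passes only in rows, so rows that do not move let the fingers close. It gives the time, the measured TCP pose, the force and the opening at its end, in the units of the state.
- sensors.get_obs(): the state, without advancing time (a new reading comes with each control period).
- imaging.read_camera(name): name is "scene" or "top" or "wrist"; returns a dict with "color" (480x640x3 uint8, red, green, blue), "mtx" (3x3 intrinsics, pixels), "dist_coeffs" ([k1, k2, p1, p2, k3] as OpenCV has them; the pictures are not rectified), "extrinsics" (4x4, takes a point from world to camera coordinates); the wrist camera has in their place "tool_from_camera" (4x4, takes a point from camera to tool coordinates, whose origin is the TCP and whose axes are the flange's). Camera axes: x right, y down, z forward; pixel columns grow to the right and rows downward; lengths in m; the calibration is good to about 2 mm. A picture is of the moment at which its call begins: read the wrist's pose just before it. There is no depth.
- ticket.sign_off(): hands the job in, once; it reports no verdict.
The state is a dict: "time_s": time; "qpos": joint angles; "joint_velocities": joint speeds; "effort": joint torques, N m; "tool_pos": TCP position; "tool_rot": TCP orientation; "force": force on the tool from outside, world axes, zero at the start; "wrist_torque": the same for the moment, N m; "grip_width": finger opening in m.
Only numpy, scipy, OpenCV 4.12 (cv2) and the standard library are available. Lean on these libraries where they do the work, as an engineer would, in place of code of your own. Each camera call takes 0.05 s, during which the arm holds its last target.

## Working session

There is one attempt and no reset: what is moved stays moved. The work goes in short steps, Python scripts to look and compute and a tool call to move; the robot and the scene stay as the last step left them, time stands still between calls to the robot, and variables do not carry over. Pictures are saved under pics/ and viewed, and the job is handed in when it is done.

Besides the shell and the picture viewer there is one more tool, called after "Emit:" by a JSON object that holds its "fn" and its "kwargs", one argument or row to a line. carry_out: Moves the arm, as the interface text tells. Scaled input: -1 to 1 covers 0.03 m each way for a shift and 10 degrees each way for a turn. Its arguments: {"type":"object","properties":{"plan":{"type":"array"},"force":{"type":"number"}},"required":["plan"]}

```bash
ls; mkdir -p pics; cat > h.py <<'E'
import numpy as np,cv2
from cell import sensors,imaging,ticket
def snap(n,f):
    d=imaging.read_camera(n); cv2.imwrite('pics/'+f,cv2.cvtColor(d['color'],cv2.COLOR_RGB2BGR)); np.save('pics/'+f[:-4]+'.npy',d,allow_pickle=True); return d
E
python3 - <<'E'
from h import *
print(sensors.get_obs())
for n in('scene','top','wrist'):
    d=snap(n,n+'0.png'); print(n,{k:np.round(v,4).tolist() for k,v in d.items() if k!='color'})
E
```

```text
pics
{'time_s': 0.0, 'qpos': array([-70.52641074,  18.43837496,  -4.01452009,  83.17445923,
         1.29549046,  78.54174203,  -3.25904117]), 'joint_velocities': array([ 0.05906923, -0.00809342,  0.05213098, -0.03570299,  0.07169752,
       -0.11065585, -0.01739276]), 'effort': array([-4.64404475e-04, -4.91294575e+01, -4.04298278e-01, -3.12526846e+01,
       -6.38725958e-02,  4.38307668e-02,  1.67934240e-04]), 'tool_pos': array([0.20789867, 0.6152066 , 0.19077309]), 'tool_rot': array([-1.79890691e+02,  6.60184846e-03,  1.61336254e+02]), 'force': array([0.41548488, 0.30650346, 0.12474161]), 'wrist_torque': array([0.00402576, 0.01987993, 0.02749727]), 'grip_width': 0.08674780291357674}
scene {'mtx': [[561.7897, 0.0, 321.3654], [0.0, 561.7897, 243.0495], [0.0, 0.0, 1.0]], 'dist_coeffs': [-0.169, 0.0, 0.0, 0.0, 0.0], 'extrinsics': [[0.2381, 0.9712, 0.0093, -0.1459], [0.8497, -0.2036, -0.4864, -0.4222], [-0.4705, 0.1237, -0.8737, 1.3693], [0.0, 0.0, 0.0, 1.0]]}
top {'mtx': [[547.2133, 0.0, 321.2437], [0.0, 547.2133, 236.4447], [0.0, 0.0, 1.0]], 'dist_coeffs': [-0.0124, 0.0, 0.0, 0.0, 0.0], 'extrinsics': [[0.082, -0.9966, -0.0014, -0.0256], [-0.9717, -0.0796, -0.2224, 0.537], [0.2215, 0.0196, -0.975, 0.793], [0.0, 0.0, 0.0, 1.0]]}
wrist {'mtx': [[397.4225, 0.0, 320.3198], [0.0, 397.4225, 236.0903], [0.0, 0.0, 1.0]], 'dist_coeffs': [-0.0574, 0.0, 0.0, 0.0, 0.0], 'tool_from_camera': [[0.0011, -0.9568, -0.2907, 0.0794], [1.0, 0.0013, -0.0002, -0.0016], [0.0006, -0.2907, 0.9568, -0.1929], [0.0, 0.0, 0.0, 1.0]]}
```

View pics/scene0.png

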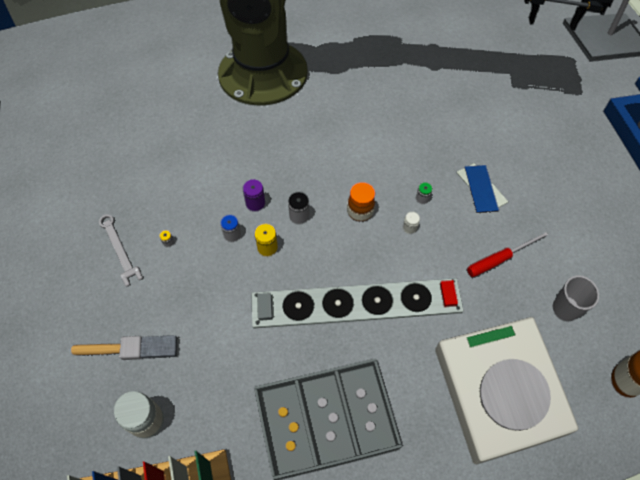

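View pics/top0.png

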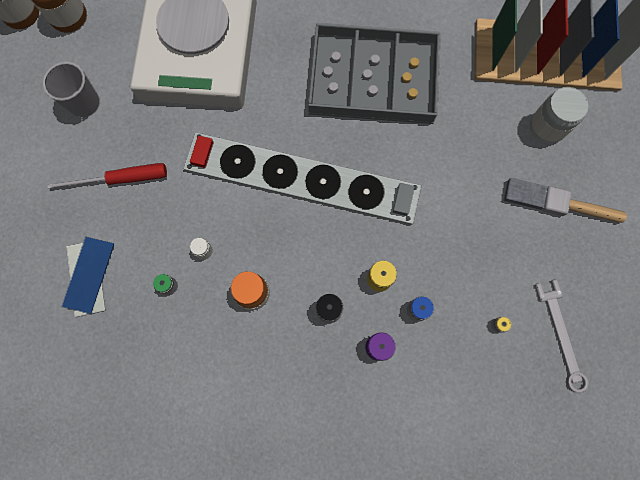

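View pics/wrist0.png

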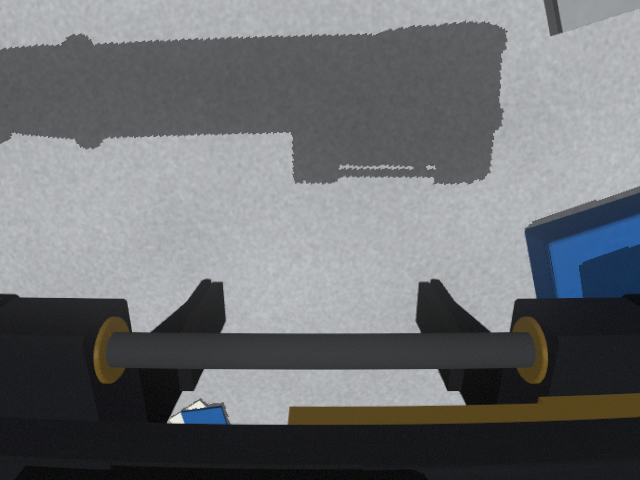

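The scene and top views show all the parts. Top view pixels: red block (202,151), pads (237,161), (280,171), (323,181) and (366,192), S (503,324), M green (163,284), L blue (422,308), XL black (329,308), jar (248,290). The look-alikes are big yellow (383,274), purple (381,346) and white (200,247). I'll zoom in to see the edges.

```bash
python3 - <<'E'
import cv2,numpy as np
a=cv2.imread('pics/top0.png');b=cv2.imread('pics/scene0.png')
def c(i,x,y,r=22):return cv2.resize(i[y-r:y+r,x-r:x+r],(190,190),interpolation=cv2.INTER_NEAREST)
t=np.hstack([c(a,*p) for p in[(503,324),(163,284),(422,308),(329,308)]])
s=np.hstack([c(b,*p) for p in[(166,237),(425,189),(230,227),(298,206)]])
cv2.imwrite('pics/z0.png',np.vstack([t,s]))
E
```

```text
(no output)
```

View pics/z0.png

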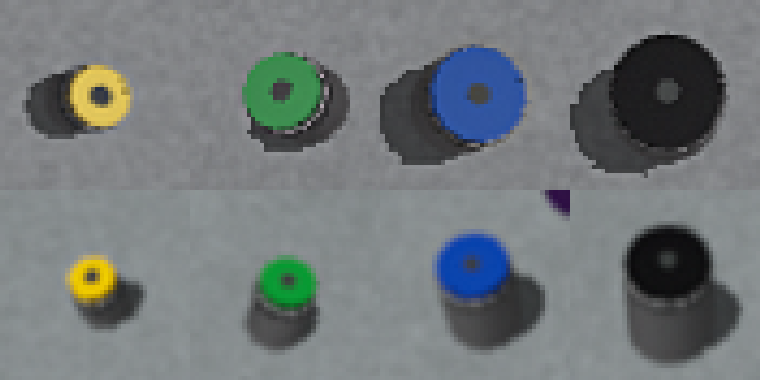

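The coloured caps stand out cleanly from the steel sides in both views. Next I'll mask them and triangulate.

```bash
cat >> h.py <<'E'
RNG={'S':((20,120,120),(35,255,255)),'M':((45,100,60),(80,255,255)),'L':((105,120,80),(120,255,255)),'XL':((0,0,0),(180,255,32)),'jar':((5,200,150),(16,255,255)),'red':((0,180,90),(4,255,255))}
def blob(col,key,near,maxd=14,close=3):
    hsv=cv2.cvtColor(col,cv2.COLOR_RGB2HSV); m=cv2.inRange(hsv,*map(np.array,RNG[key]))
    cs,_=cv2.findContours(m,cv2.RETR_EXTERNAL,cv2.CHAIN_APPROX_NONE)
    best=None
    for c in cs:
        if len(c)<8: continue
        (x,y),r=cv2.minEnclosingCircle(c)
        if np.hypot(x-near[0],y-near[1])<maxd and (best is None or cv2.contourArea(c)>cv2.contourArea(best)): best=c
    hull=cv2.convexHull(best); mm=cv2.moments(hull)
    e=cv2.fitEllipse(best)
    return np.array([mm['m10']/mm['m00'],mm['m01']/mm['m00']]),e
def norm(d,p): return cv2.undistortPoints(np.array(p,float).reshape(1,1,2),d['mtx'],d['dist_coeffs']).ravel()
def ray(d,p,E=None):
    E=d['extrinsics'] if E is None else E
    n=norm(d,p); R=E[:3,:3]; o=-R.T@E[:3,3]; v=R.T@np.array([n[0],n[1],1]); return o,v/np.linalg.norm(v)
def plane(d,p,z,E=None):
    o,v=ray(d,p,E); return o+v*(z-o[2])/v[2]
def tri(rs):
    A=np.zeros((3,3));b=np.zeros(3)
    for o,v in rs:
        P=np.eye(3)-np.outer(v,v);A+=P;b+=P@o
    x=np.linalg.solve(A,b); return x,[np.linalg.norm((np.eye(3)-np.outer(v,v))@(x-o))*1e3 for o,v in rs]
def load(f): return np.load('pics/'+f,allow_pickle=True).item()
E
cat > m.py <<'E'
from h import *
T=load('top0.npy');S=load('scene0.npy')
near={'S':((503,324),(166,236),.03),'M':((163,284),(425,188),.04),'L':((422,308),(230,223),.05),'XL':((329,308),(298,200),.06),'jar':((248,289),(361,192),.07),'red':((202,151),(449,293),.028)}
for k,(a,b,h) in near.items():
    pa,ea=blob(T['color'],k,a);pb,eb=blob(S['color'],k,b)
    x,r=tri([ray(T,pa),ray(S,pb)])
    print(k,pa.round(1),pb.round(1),'tri',x.round(4),np.round(r,2),'top',plane(T,pa,h).round(4)[:2],'sc',plane(S,pb,h).round(4)[:2],'ax',np.round(ea[1],1))
def dot(d,p,r=6):
    g=cv2.cvtColor(d['color'],cv2.COLOR_RGB2GRAY).astype(float); x,y=p
    w=g[y-r:y+r+1,x-r:x+r+1]; w=np.clip(w-90,0,None); Y,X=np.mgrid[y-r:y+r+1,x-r:x+r+1]; return np.array([(w*X).sum(),(w*Y).sum()])/w.sum()
P=[]
for a,b in zip([(237,161),(280,171),(323,181),(366,192)],[(417,297),(377,300),(338,303),(298,306)]):
    pa=dot(T,a);pb=dot(S,b); x,r=tri([ray(T,pa),ray(S,pb)]); u=plane(T,pa,.015);v=plane(S,pb,.015)
    P.append((u+v)/2); print('pad',pa.round(1),pb.round(1),x.round(4),np.round(r,2),u.round(4)[:2],v.round(4)[:2])
P=np.array(P); print(np.linalg.norm(np.diff(P,axis=0),axis=1), np.degrees(np.arctan2(*(P[3]-P[0])[1::-1])))
E
python3 m.py
```

```text
S [503.5 323.6] [164.8 235. ] tri [ 0.4283 -0.2769  0.0289] [0.52 0.52] top [ 0.4283 -0.276 ] sc [ 0.4288 -0.2772] ax [12.6 13.8]
M [161.7 282.6] [425.  187.8] tri [0.4473 0.262  0.0396] [0.52 0.52] top [0.4474 0.2624] sc [0.4476 0.2613] ax [16.2 17.3]
L [422.  307.3] [228.9 222.1] tri [ 0.4412 -0.1454  0.0483] [0.5 0.5] top [ 0.4411 -0.1446] sc [ 0.4421 -0.1458] ax [20.7 21.6]
XL [328.7 306.6] [298.1 200.6] tri [ 0.4297 -0.0025  0.0576] [0.8 0.8] top [ 0.4296 -0.0017] sc [ 0.4312 -0.0036] ax [24.1 25.2]Traceback (most recent call last):
  File "m.py", line 5, in <module>
    pa,ea=blob(T['color'],k,a);pb,eb=blob(S['color'],k,b)
          ~~~~^^^^^^^^^^^^^^^^
  File "h.py", line 14, in blob
    hull=cv2.convexHull(best); mm=cv2.moments(hull)
cv2.error: OpenCV(4.12.0) /io/opencv/modules/imgproc/src/convhull.cpp:143: error: (-215:Assertion failed) total >= 0 && (depth == CV_32F || depth == CV_32S) in function 'convexHull'
```

```bash
sed -i "s/'jar':((5,200,150),(16,255,255)),'red':((0,180,90),(4,255,255))/'jar':((6,170,130),(18,255,255)),'red':((0,150,90),(5,255,255))/" h.py
python3 -c "
from h import *
T=load('top0.npy')['color'];print(cv2.cvtColor(T,cv2.COLOR_RGB2HSV)[[290,151,294],[248,202,240]])"
sed -i "s/^    pa,ea=/    try: pa,ea=/; s/^    x,r=tri/    except Exception as e: print(k,'fail');continue\n    x,r=tri/" m.py; python3 m.py
```

```text
[[ 11 178 215]
 [  1 195 156]
 [ 11 179 214]]
S [503.5 323.6] [164.8 235. ] tri [ 0.4283 -0.2769  0.0289] [0.52 0.52] top [ 0.4283 -0.276 ] sc [ 0.4288 -0.2772] ax [12.6 13.8]
M [161.7 282.6] [425.  187.8] tri [0.4473 0.262  0.0396] [0.52 0.52] top [0.4474 0.2624] sc [0.4476 0.2613] ax [16.2 17.3]
L [422.  307.3] [228.9 222.1] tri [ 0.4412 -0.1454  0.0483] [0.5 0.5] top [ 0.4411 -0.1446] sc [ 0.4421 -0.1458] ax [20.7 21.6]
XL [328.7 306.6] [298.1 200.6] tri [ 0.4297 -0.0025  0.0576] [0.8 0.8] top [ 0.4296 -0.0017] sc [ 0.4312 -0.0036] ax [24.1 25.2]
jar [246.7 287.3] [362. 193.] tri [0.4476 0.1237 0.0672] [0.68 0.68] top [0.4474 0.124 ] sc [0.4494 0.1223] ax [30.8 31.7]
red [200.5 149.9] [448.7 292.4] tri [0.6777 0.2338 0.0255] [0.72 0.72] top [0.6769 0.2339] sc [0.6786 0.2321] ax [15.9 32.6]
pad [237.1 160.6] [415.9 296.6] [0.6673 0.1721 0.0162] [0.39 0.39] [0.6678 0.1727] [0.6668 0.172 ]
pad [279.8 170.7] [377.  299.5] [0.6552 0.0982 0.0158] [0.35 0.35] [0.6555 0.0987] [0.6548 0.0981]
pad [322.7 180.9] [337.5 302.2] [0.6429 0.0242 0.0159] [0.51 0.51] [0.6434 0.0248] [0.6425 0.0239]
pad [366.1 191.1] [297.9 305. ] [ 0.631  -0.0496  0.0162] [0.43 0.43] [ 0.6315 -0.0492] [ 0.6305 -0.0499]
[0.07499489 0.07506042 0.07482721] -99.286416135126
```

Both views agree within about 1 mm. The red block is next to the pad at (0.667,0.172), and the heights come out as expected. I'll check for clutter near the rail (balance, tray, look-alikes), then turn the jaws across the rail.

```bash
python3 - <<'E'
from h import *
T=load('top0.npy');S=load('scene0.npy')
# same corners seen in both: balance near edge top corners, green strip, tray corner
for n,a,b in [('balance green strip L/near',(211,88),(470,346)),('green strip R',(160,77),(514,327)),('bal corner near',(135,92),(532,320)),('bal c2',(241,97),(438,345)),('tray',(437,117),(256,388)),('tray2',(307,116),(376,362))]:
    x,r=tri([ray(T,a),ray(S,b)]); print(n,x.round(3),np.round(r,1))
for n,a,b in [('yel',(383,274),(265,233)),('pur',(381,346),(253,187)),('white',(200,247),(412,218))]:
    x,r=tri([ray(T,a),ray(S,b)]); print(n,x.round(3),np.round(r,1))
E
```

```text
balance green strip L/near [0.79  0.232 0.032] [1.6 1.6]
green strip R [0.786 0.31  0.066] [1.7 1.7]
bal corner near [0.773 0.363 0.032] [3.4 3.4]
bal c2 [0.775 0.175 0.036] [0. 0.]
tray [ 0.771 -0.159  0.026] [2.4 2.4]
tray2 [ 0.767  0.064 -0.002] [1.2 1.2]
yel [ 0.487 -0.081  0.056] [0.1 0.1]
pur [ 0.377 -0.085  0.059] [0.3 0.3]
white [0.51  0.212 0.037] [0.9 0.9]
```

Emit:
{"fn": "carry_out", "kwargs": {
  "plan": [
    {"rz": 0.9, "fingers": -1},
    {"rz": 0.9, "fingers": -1},
    {"rz": 0.9, "fingers": -1},
    {"rz": 0.9, "fingers": -1},
    {"rz": 0.9, "fingers": -1},
    {"rz": 0.9, "fingers": -1},
    {"rz": 0.9, "fingers": -1},
    {"rz": 0.9, "fingers": -1},
    {"rz": 0.86, "fingers": -1},
    {"fingers": -1},
    {"fingers": -1}
  ],
  "force": 25
}}

```text
validation failed for argument at $.pl...
```

Emit:
{"fn": "carry_out", "kwargs": {
  "plan": [
    {"fingers": -1, "dx": 0, "dy": 0, "dz": 0, "rx": 0, "ry": 0, "rz": 0.9},
    {"fingers": -1, "dx": 0, "dy": 0, "dz": 0, "rx": 0, "ry": 0, "rz": 0.9}
  ],
  "force": 25
}}

```text
time_s: 0.4
tool_pos: [0.208, 0.6155, 0.1914]
tool_rot: [-180.0, 0.0, 143.0]
force: [0.6, -0.3, -0.5]
grip_width: 0.0869
```

Emit:
{"fn": "carry_out", "kwargs": {
  "plan": [
    {"fingers": -1, "dx": 0, "dy": 0, "dz": 0, "rx": 0, "ry": 0, "rz": 0.9},
    {"fingers": -1, "dx": 0, "dy": 0, "dz": 0, "rx": 0, "ry": 0, "rz": 0.9},
    {"fingers": -1, "dx": 0, "dy": 0, "dz": 0, "rx": 0, "ry": 0, "rz": 0.9},
    {"fingers": -1, "dx": 0, "dy": 0, "dz": 0, "rx": 0, "ry": 0, "rz": 0.9},
    {"fingers": -1, "dx": 0, "dy": 0, "dz": 0, "rx": 0, "ry": 0, "rz": 0.9},
    {"fingers": -1, "dx": 0, "dy": 0, "dz": 0, "rx": 0, "ry": 0, "rz": 0.9},
    {"fingers": -1, "dx": 0, "dy": 0, "dz": 0, "rx": 0, "ry": 0, "rz": 0.83},
    {"fingers": -1, "dx": 0, "dy": 0, "dz": 0, "rx": 0, "ry": 0, "rz": 0}
  ]
}}

```text
time_s: 1.4
tool_pos: [0.208, 0.6156, 0.1915]
tool_rot: [180.0, 0.0, 81.1]
force: [-0.3, -0.1, -0.6]
grip_width: 0.0867
```

```bash
cat > go.py <<'E'
import sys
from h import *
from scipy.spatial.transform import Rotation as Ro
o=sensors.get_obs(); R=Ro.from_euler('xyz',o['tool_rot'],degrees=True).as_matrix()
print('t',o['time_s'],'pos',o['tool_pos'].round(4),'rot',o['tool_rot'].round(2),'w',round(o['grip_width'],4),'F',o['force'].round(1),'q',o['qpos'].round(0))
def g(t): print(t,'units',np.round(R.T@(np.array(t)-o['tool_pos'])/.03,3))
for a in sys.argv[1:]: g([float(v) for v in a.split(',')])
E
python3 go.py 0.4474,0.2619,0.16
```

```text
t 1.4 pos [0.208  0.6156 0.1915] rot [1.7999e+02 4.0000e-02 8.1130e+01] w 0.0867 F [-0.3 -0.1 -0.6] q [-79.  18.   6.  83.  -2.  78. -81.]
[0.4474, 0.2619, 0.16] units [-10.418   9.704   1.057]
```

Emit:
{"fn": "carry_out", "kwargs": {
  "plan": [
    {"fingers": -1, "dx": -0.87, "dy": 0.81, "dz": 0.09, "rx": 0, "ry": 0, "rz": 0},
    {"fingers": -1, "dx": -0.87, "dy": 0.81, "dz": 0.09, "rx": 0, "ry": 0, "rz": 0},
    {"fingers": -1, "dx": -0.87, "dy": 0.81, "dz": 0.09, "rx": 0, "ry": 0, "rz": 0},
    {"fingers": -1, "dx": -0.87, "dy": 0.81, "dz": 0.09, "rx": 0, "ry": 0, "rz": 0},
    {"fingers": -1, "dx": -0.87, "dy": 0.81, "dz": 0.09, "rx": 0, "ry": 0, "rz": 0},
    {"fingers": -1, "dx": -0.87, "dy": 0.81, "dz": 0.09, "rx": 0, "ry": 0, "rz": 0},
    {"fingers": -1, "dx": -0.87, "dy": 0.81, "dz": 0.09, "rx": 0, "ry": 0, "rz": 0},
    {"fingers": -1, "dx": -0.87, "dy": 0.81, "dz": 0.09, "rx": 0, "ry": 0, "rz": 0},
    {"fingers": -1, "dx": -0.87, "dy": 0.81, "dz": 0.09, "rx": 0, "ry": 0, "rz": 0},
    {"fingers": -1, "dx": -0.87, "dy": 0.81, "dz": 0.09, "rx": 0, "ry": 0, "rz": 0},
    {"fingers": -1, "dx": -0.87, "dy": 0.81, "dz": 0.09, "rx": 0, "ry": 0, "rz": 0},
    {"fingers": -1, "dx": -0.87, "dy": 0.81, "dz": 0.09, "rx": 0, "ry": 0, "rz": 0}
  ]
}}

```text
time_s: 2.9
tool_pos: [0.4478, 0.26, 0.1594]
tool_rot: [180.0, -0.0, 81.2]
force: [-0.1, -0.3, -0.3]
grip_width: 0.0873
```

```bash
python3 - <<'E'
from h import *
snap('wrist','wrist1.png')
E
python3 go.py 0.4474,0.2619,0.012
```

```text
t 2.95 pos [0.451  0.2543 0.1592] rot [1.7987e+02 1.5000e-01 8.0830e+01] w 0.0866 F [ 2.5 -3.4 -0.4] q [-55.   3.  23. 105.  -1.  72. -40.]
[0.4474, 0.2619, 0.012] units [ 0.245 -0.169  4.907]
```

View pics/wrist1.png

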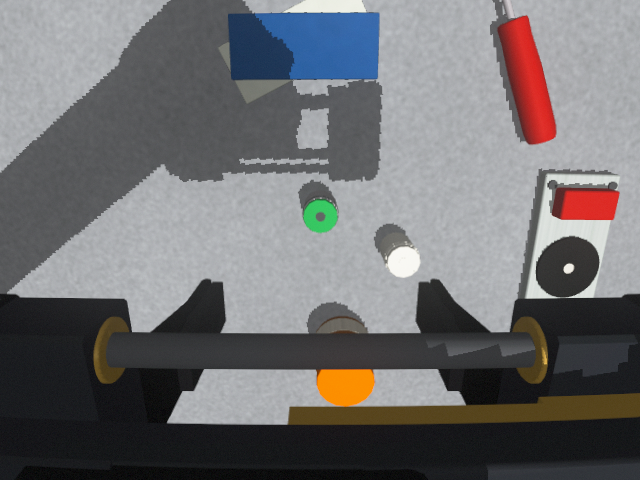

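The wrist view shows green M at (320,215), which is directly below the TCP. The jar is behind at (345,385) and the white look-alike at (404,262), both clear of the fingers. The arm was still overshooting, so I'll settle while going down partway.

Emit:
{"fn": "carry_out", "kwargs": {
  "plan": [
    {"fingers": -1, "dx": 0, "dy": 0, "dz": 0, "rx": 0, "ry": 0, "rz": 0},
    {"fingers": -1, "dx": 0, "dy": 0, "dz": 1, "rx": 0, "ry": 0, "rz": 0},
    {"fingers": -1, "dx": 0, "dy": 0, "dz": 1, "rx": 0, "ry": 0, "rz": 0},
    {"fingers": -1, "dx": 0, "dy": 0, "dz": 0.7, "rx": 0, "ry": 0, "rz": 0},
    {"fingers": -1, "dx": 0, "dy": 0, "dz": 0, "rx": 0, "ry": 0, "rz": 0},
    {"fingers": -1, "dx": 0, "dy": 0, "dz": 0, "rx": 0, "ry": 0, "rz": 0}
  ]
}}

```text
time_s: 3.7
tool_pos: [0.4475, 0.2621, 0.0794]
tool_rot: [180.0, -0.1, 81.1]
force: [0.8, 0.5, -0.0]
grip_width: 0.0868
```

```bash
cat > w.py <<'E'
# wrist measurement: python3 w.py key z file
import sys
from h import *
from scipy.spatial.transform import Rotation as Ro
def wext(o,d):
    W=np.eye(4);W[:3,:3]=Ro.from_euler('xyz',o['tool_rot'],degrees=True).as_matrix();W[:3,3]=o['tool_pos']
    return np.linalg.inv(W@d['tool_from_camera'])
if __name__=='__main__':
    k,z,f=sys.argv[1],float(sys.argv[2]),sys.argv[3]
    o=sensors.get_obs(); d=snap('wrist',f+'.png'); E=wext(o,d)
    X=np.array([float(v) for v in sys.argv[4].split(',')]+[z])
    uv=cv2.projectPoints(X.reshape(1,3),cv2.Rodrigues(E[:3,:3])[0],E[:3,3],d['mtx'],d['dist_coeffs'])[0].ravel()
    p,e=blob(d['color'],k,uv,60); print('expect px',uv.round(1),'found',p.round(1),np.round(e[1],1),'->',plane(d,p,z,E).round(4))
E
python3 w.py M 0.04 wrist2 0.4474,0.2619; python3 go.py 0.4474,0.2619,0.012
```

```text
expect px [319.5 248.3] found [320.8 249.6] [43.  43.7] -> [0.4481 0.261  0.04  ]
t 3.75 pos [0.4478 0.2621 0.0797] rot [ 1.7993e+02 -9.0000e-02  8.1110e+01] w 0.0871 F [ 0.7  0.2 -0.2] q [-54.   7.  23. 110.  -3.  63. -39.]
[0.4474, 0.2619, 0.012] units [-0.011 -0.016  2.256]
```

Emit:
{"fn": "carry_out", "kwargs": {
  "plan": [
    {"fingers": -1, "dx": -0.03, "dy": 0, "dz": 0.75, "rx": 0, "ry": 0, "rz": 0},
    {"fingers": -1, "dx": 0, "dy": 0, "dz": 0.75, "rx": 0, "ry": 0, "rz": 0},
    {"fingers": -1, "dx": 0, "dy": 0, "dz": 0.75, "rx": 0, "ry": 0, "rz": 0},
    {"fingers": -1, "dx": 0, "dy": 0, "dz": 0, "rx": 0, "ry": 0, "rz": 0},
    {"fingers": 1, "dx": 0, "dy": 0, "dz": 0, "rx": 0, "ry": 0, "rz": 0},
    {"fingers": 1, "dx": 0, "dy": 0, "dz": 0, "rx": 0, "ry": 0, "rz": 0},
    {"fingers": 1, "dx": 0, "dy": 0, "dz": 0, "rx": 0, "ry": 0, "rz": 0},
    {"fingers": 1, "dx": 0, "dy": 0, "dz": 0, "rx": 0, "ry": 0, "rz": 0},
    {"fingers": 1, "dx": 0, "dy": 0, "dz": 0, "rx": 0, "ry": 0, "rz": 0},
    {"fingers": 1, "dx": 0, "dy": 0, "dz": 0, "rx": 0, "ry": 0, "rz": 0}
  ],
  "force": 25
}}

```text
time_s: 5.0
tool_pos: [0.4471, 0.2601, 0.011]
tool_rot: [-180.0, 0.0, 81.0]
force: [1.0, 0.3, -0.3]
grip_width: 0.035
```

```bash
python3 go.py 0.6550,0.0984,0.112
```

```text
t 5.0 pos [0.4471 0.2601 0.011 ] rot [-180.      0.     81.03] w 0.035 F [ 1.   0.3 -0.3] q [-54.  12.  22. 114.  -6.  55. -37.]
[0.655, 0.0984, 0.112] units [-4.244  7.684 -3.368]
```

Emit:
{"fn": "carry_out", "kwargs": {
  "plan": [
    {"fingers": 1, "dx": 0, "dy": 0, "dz": 0, "rx": 0, "ry": 0, "rz": 0},
    {"fingers": 1, "dx": 0, "dy": 0, "dz": 0, "rx": 0, "ry": 0, "rz": 0},
    {"fingers": 1, "dx": 0, "dy": 0, "dz": 0, "rx": 0, "ry": 0, "rz": 0},
    {"fingers": 1, "dx": 0, "dy": 0, "dz": 0, "rx": 0, "ry": 0, "rz": 0},
    {"fingers": 1, "dx": 0, "dy": 0, "dz": -0.4, "rx": 0, "ry": 0, "rz": 0},
    {"fingers": 1, "dx": 0, "dy": 0, "dz": -1, "rx": 0, "ry": 0, "rz": 0},
    {"fingers": 1, "dx": 0, "dy": 0, "dz": -1, "rx": 0, "ry": 0, "rz": 0},
    {"fingers": 1, "dx": 0, "dy": 0, "dz": -1, "rx": 0, "ry": 0, "rz": 0},
    {"fingers": 1, "dx": 0, "dy": 0, "dz": 0, "rx": 0, "ry": 0, "rz": 0}
  ]
}}

```text
time_s: 6.12
tool_pos: [0.4492, 0.2614, 0.1163]
tool_rot: [179.8, -0.3, 81.0]
force: [-0.3, -0.5, -0.5]
grip_width: 0.0004
```

```bash
python3 go.py 0.6550,0.0984,0.112
```

```text
t 6.125 pos [0.4492 0.2614 0.1163] rot [179.77  -0.28  81.03] w 0.0004 F [-0.3 -0.5 -0.5] q [-55.   5.  23. 108.  -2.  67. -40.]
[0.655, 0.0984, 0.112] units [-4.296  7.624  0.154]
```

The grip closed on nothing, so I'll look for where M is.

```bash
python3 - <<'E'
from h import *
snap('wrist','wrist3.png'); d=snap('top','top1.png')
cv2.imwrite('pics/top1z.png',cv2.cvtColor(cv2.resize(d['color'][180:380,80:300],None,fx=2.5,fy=2.5),cv2.COLOR_RGB2BGR))
E
```

```text
(no output)
```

View pics/wrist3.png

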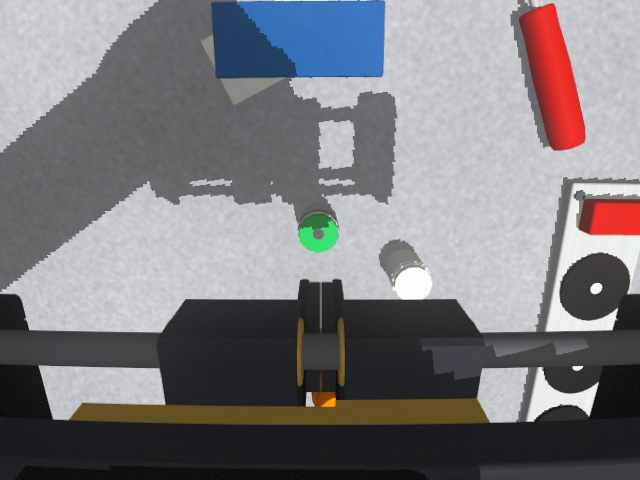

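View pics/top1z.png

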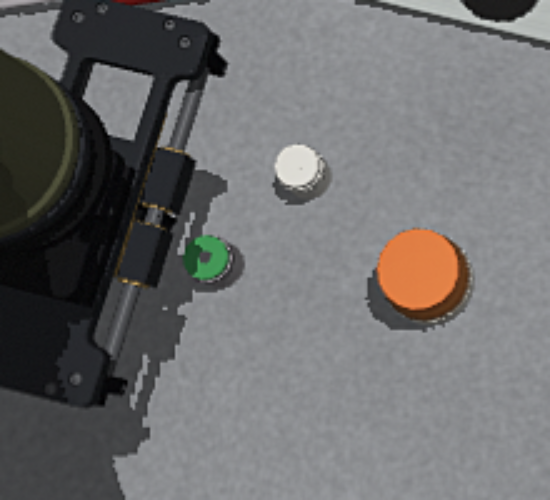

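```bash
python3 w.py M 0.04 wrist4 0.4474,0.2619; python3 - <<'E'
from h import *
import w
o=sensors.get_obs();d=load('wrist4.npy');E=w.wext(o,d)
for p in [(300,281),(340,281),(320,320),(320,345)]:
    print(p,[ (plane(d,p,o['tool_pos'][2]+h,E)-o['tool_pos']).round(4).tolist() for h in (0,.019,.04)])
T=load('top1.npy');p,e=blob(T['color'],'M',(162,283));print(p,e[1],plane(T,p,.04))
img=cv2.cvtColor(d['color'][240:440,220:420],cv2.COLOR_RGB2BGR);cv2.imwrite('pics/w4z.png',cv2.resize(img,None,fx=3,fy=3))
S=snap('scene','scene1.png');cv2.imwrite('pics/s1z.png',cv2.cvtColor(cv2.resize(S['color'][100:260,330:530],None,fx=3.5,fy=3.5),cv2.COLOR_RGB2BGR))
E
```

```text
expect px [319.7 230. ] found [320.8 231.4] [37.7 38.7] -> [0.448  0.2608 0.04  ]
(300, 281) [[-0.0109, -0.0034, 0.0], [-0.0085, 0.0046, 0.019], [-0.006, 0.0134, 0.04]]
(340, 281) [[0.0099, -0.0067, 0.0], [0.0102, 0.0016, 0.019], [0.0105, 0.0108, 0.04]]
(320, 320) [[-0.0041, -0.0278, -0.0], [-0.0024, -0.0174, 0.019], [-0.0005, -0.0059, 0.04]]
(320, 345) [[-0.0065, -0.0432, 0.0], [-0.0046, -0.0313, 0.019], [-0.0025, -0.0182, 0.04]]
[161.75477239 282.56167401] (16.25943374633789, 17.24980926513672) [0.44744396 0.26238684 0.04      ]
```

View pics/w4z.png

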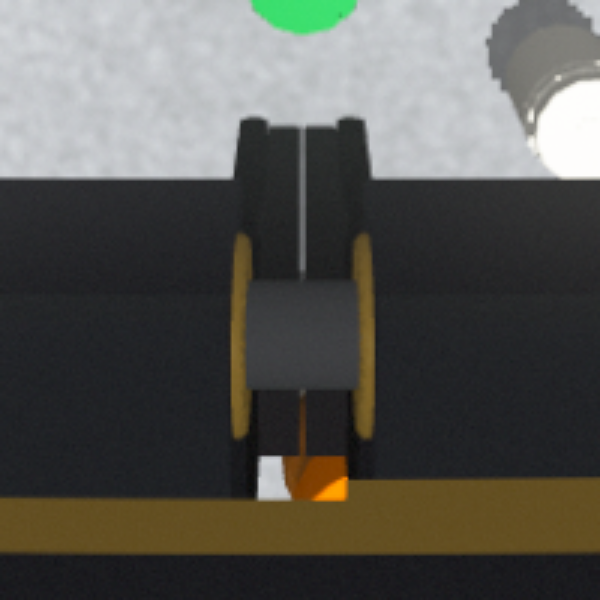

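View pics/s1z.png

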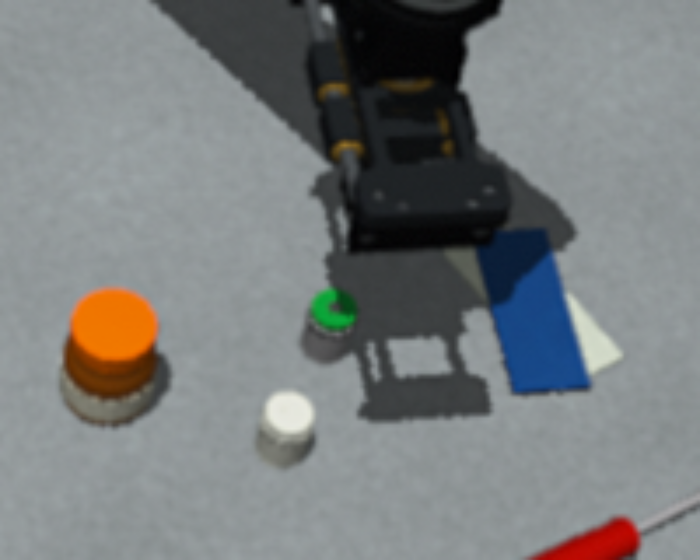

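```bash
python3 - <<'E'
from h import *
T=load('top1.npy');S=load('scene1.npy')
# finger carriage middle between gold rings: top zoom (152,215)/2.5+(80,180); scene zoom (340,120)/3.5+(330,100)
a=(80+154/2.5,180+213/2.5);b=(330+340/3.5,100+120/3.5)
print(a,b,tri([ray(T,a),ray(S,b)]))
print(sensors.get_obs()['tool_pos'])
cv2.imwrite('pics/t1z.png',cv2.cvtColor(cv2.resize(T['color'][160:340,60:220],None,fx=3.3,fy=3.3),cv2.COLOR_RGB2BGR))
cv2.imwrite('pics/s1z2.png',cv2.cvtColor(cv2.resize(S['color'][80:200,380:500],None,fx=5,fy=5),cv2.COLOR_RGB2BGR))
E
```

```text
(141.6, 265.2) (427.1428571428571, 134.28571428571428) (array([0.44640328, 0.23590212, 0.21644019]), [np.float64(0.9605719749120457), np.float64(0.9605719749120533)])
[0.44642418 0.25962768 0.11205995]
```

View pics/t1z.png

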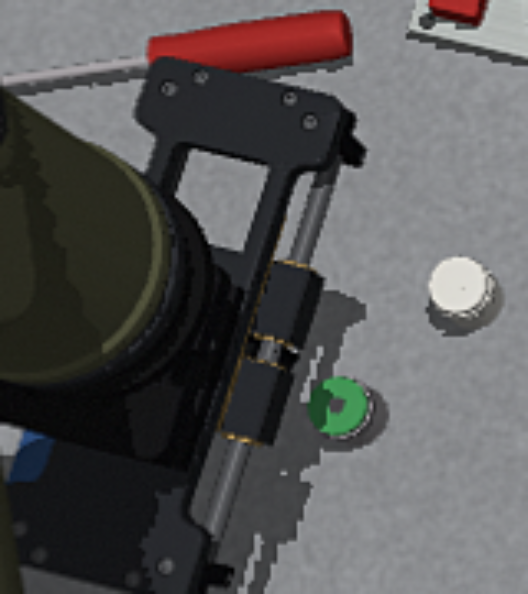

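View pics/s1z2.png

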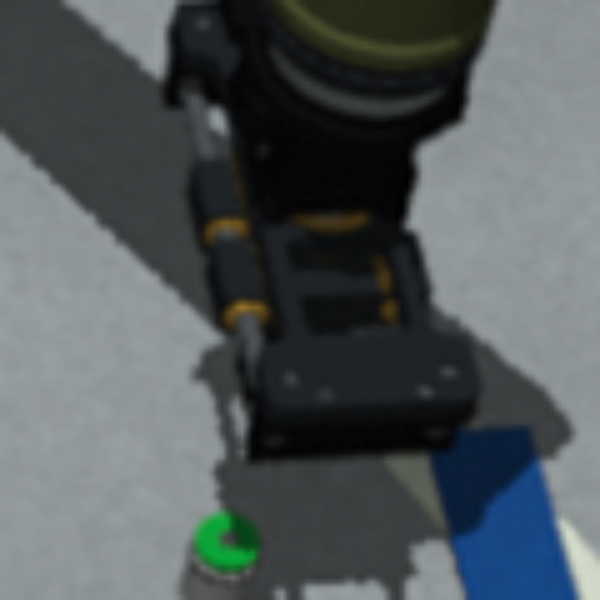

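M never moved, so the fingers closed above it. M also looks smaller in the wrist view than the claimed height implies. I'll check the wrist camera's real height against points in the world.

```bash
python3 - <<'E'
from h import *
import w
o=sensors.get_obs(); d=snap('wrist','wrist5.png'); E=w.wext(o,d)
RNG['W']=((0,0,225),(180,40,255))
C=d['color']
pm,_=blob(C,'M',(320,231))
hsv=cv2.cvtColor(C,cv2.COLOR_RGB2HSV)
pr,er=blob(C,'red',(610,215),60)
def dot(p,r=9):
    g=cv2.cvtColor(C,cv2.COLOR_RGB2GRAY).astype(float); x,y=p
    ww=np.clip(g[y-r:y+r+1,x-r:x+r+1]-110,0,None); Y,X=np.mgrid[y-r:y+r+1,x-r:x+r+1]; return np.array([(ww*X).sum(),(ww*Y).sum()])/ww.sum()
T=load('top0.npy');S=load('scene0.npy')
pd1=dot((596,289));pd2=dot((577,366))
pw,ew=blob(C,'W',(413,283),25)
wt,_=blob(T['color'],'W',(199,246)) if 0 else (np.array((199.5,246.5)),0)
print(pm,pd1,pd2,pw,ew)
white=plane(T,wt,.04)
obj=np.array([[.4474,.2619,.04],[.6673,.1723,.0155],[.6552,.0984,.0155],white]);img=np.array([pm,pd1,pd2,pw])
print(white)
prj=cv2.projectPoints(obj,cv2.Rodrigues(E[:3,:3])[0],E[:3,3],d['mtx'],d['dist_coeffs'])[0].reshape(-1,2);print('proj nominal',prj.round(1).tolist())
ok,rv,tv=cv2.solvePnP(obj,img,d['mtx'],d['dist_coeffs'],cv2.Rodrigues(E[:3,:3])[0].copy(),E[:3,3].reshape(3,1).copy(),True)
R=cv2.Rodrigues(rv)[0]
print('cam nominal',-E[:3,:3].T@E[:3,3],'pnp',(-R.T@tv).ravel(), 'axis',E[2,:3],R[2])
print(o['tool_pos'],o['tool_rot'])
E
```

```text
[321.81865651 230.92181767] [602.22848727 287.9872712 ] [582.98174873 367.85483871] [418.48717949 282.53356198] ((418.6163635253906, 282.70635986328125), (32.15071487426758, 39.296199798583984), 69.11210632324219)
[0.50971247 0.21079571 0.04      ]
proj nominal [[320.7, 229.4], [603.4, 285.6], [584.0, 364.0], [416.4, 283.6]]
cam nominal [0.45941468 0.33727508 0.30481691] pnp [0.45295418 0.33016718 0.30730339] axis [-0.04710775 -0.28918845 -0.95611239] [-0.02794924 -0.26232594 -0.96457449]
[0.44642418 0.25962768 0.11205995] [-1.79931487e+02  7.47387738e-02  8.10353694e+01]
```

View pics/wrist5.png

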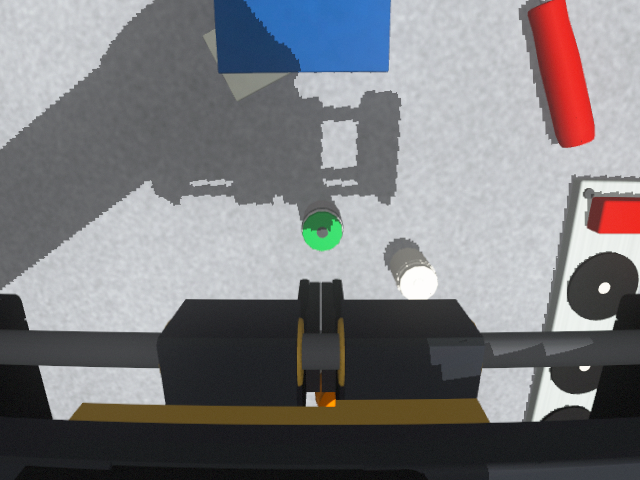

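The nominal camera pose holds up: the projections match within about 4 px. But the visible fingertips end higher than the stated TCP. I'll measure them in the open-finger picture, using the known 87 mm opening.

```bash
python3 - <<'E'
from h import *
d=load('wrist2.npy')
img=cv2.cvtColor(d['color'][255:400,120:520],cv2.COLOR_RGB2BGR);img=np.clip(img.astype(float)*1.0,0,255)
img=(255*(img/255)**.5).astype(np.uint8)
cv2.imwrite('pics/w2z.png',cv2.resize(img,None,fx=2,fy=2,interpolation=cv2.INTER_CUBIC))
E
```

```text
(no output)
```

View pics/w2z.png

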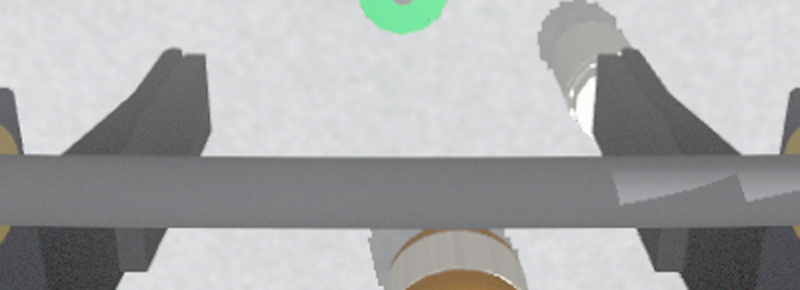

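In the open-finger picture the inner tip edges are at columns 222 and 418, row 281. That puts the real fingertips about 30 mm behind the reported TCP, with no sideways offset. It also fits the rod I triangulated (74 mm above the real tips) and the miss just above M's 40 mm top. From here I'll use tip z = reported z + 0.030.

Emit:
{"fn": "carry_out", "kwargs": {
  "plan": [
    {"fingers": -1, "dx": 0.06, "dy": 0, "dz": 0.3, "rx": 0, "ry": 0, "rz": 0},
    {"fingers": -1, "dx": 0, "dy": 0, "dz": 0.3, "rx": 0, "ry": 0, "rz": 0},
    {"fingers": -1, "dx": 0, "dy": 0, "dz": 0.3, "rx": 0, "ry": 0, "rz": 0},
    {"fingers": -1, "dx": 0, "dy": 0, "dz": 0.3, "rx": 0, "ry": 0, "rz": 0},
    {"fingers": -1, "dx": 0, "dy": 0, "dz": 0.3, "rx": 0, "ry": 0, "rz": 0},
    {"fingers": -1, "dx": 0, "dy": 0, "dz": 0.3, "rx": 0, "ry": 0, "rz": 0},
    {"fingers": -1, "dx": 0, "dy": 0, "dz": 0.3, "rx": 0, "ry": 0, "rz": 0},
    {"fingers": -1, "dx": 0, "dy": 0, "dz": 0.3, "rx": 0, "ry": 0, "rz": 0},
    {"fingers": -1, "dx": 0, "dy": 0, "dz": 0.5, "rx": 0, "ry": 0, "rz": 0},
    {"fingers": -1, "dx": 0, "dy": 0, "dz": 0.5, "rx": 0, "ry": 0, "rz": 0},
    {"fingers": -1, "dx": 0, "dy": 0, "dz": 0, "rx": 0, "ry": 0, "rz": 0}
  ]
}}

```text
time_s: 7.75
tool_pos: [0.4462, 0.261, 0.0093]
tool_rot: [-179.9, 0.1, 81.0]
force: [-0.1, 0.5, 0.2]
grip_width: 0.0869
```

```bash
python3 go.py 0.4476,0.2617,-0.02; python3 -c "
from h import *
snap('wrist','wrist6.png')"
```

```text
t 7.75 pos [0.4462 0.261  0.0093] rot [-1.7988e+02  1.4000e-01  8.1030e+01] w 0.0869 F [-0.1  0.5  0.2] q [-54.  13.  23. 114.  -6.  55. -37.]
[0.4476, 0.2617, -0.02] units [0.032 0.043 0.975]
```

View pics/wrist6.png

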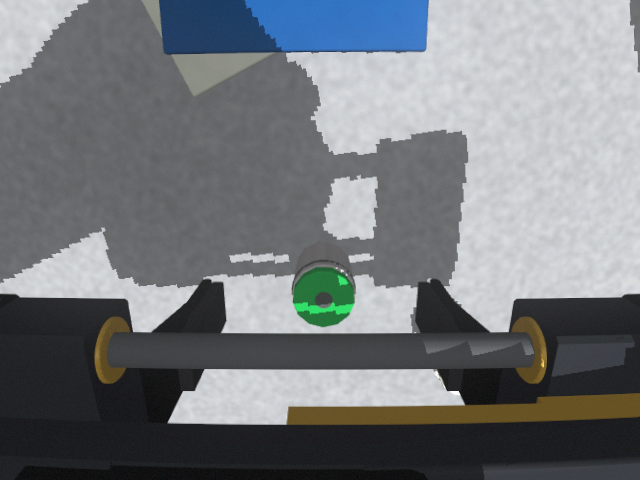

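The wrist view shows M's cap at (323,297), centred between the fingers and about level with their tips. This confirms the 30 mm offset, so I'll go down the last 29 mm and grip.

Emit:
{"fn": "carry_out", "kwargs": {
  "plan": [
    {"fingers": -1, "dx": 0.03, "dy": 0.04, "dz": 0.4, "rx": 0, "ry": 0, "rz": 0},
    {"fingers": -1, "dx": 0, "dy": 0, "dz": 0.3, "rx": 0, "ry": 0, "rz": 0},
    {"fingers": -1, "dx": 0, "dy": 0, "dz": 0.25, "rx": 0, "ry": 0, "rz": 0},
    {"fingers": 1, "dx": 0, "dy": 0, "dz": 0, "rx": 0, "ry": 0, "rz": 0},
    {"fingers": 1, "dx": 0, "dy": 0, "dz": 0, "rx": 0, "ry": 0, "rz": 0},
    {"fingers": 1, "dx": 0, "dy": 0, "dz": 0, "rx": 0, "ry": 0, "rz": 0},
    {"fingers": 1, "dx": 0, "dy": 0, "dz": 0, "rx": 0, "ry": 0, "rz": 0},
    {"fingers": 1, "dx": 0, "dy": 0, "dz": 0, "rx": 0, "ry": 0, "rz": 0},
    {"fingers": 1, "dx": 0, "dy": 0, "dz": 0, "rx": 0, "ry": 0, "rz": 0},
    {"fingers": 1, "dx": 0, "dy": 0, "dz": 0, "rx": 0, "ry": 0, "rz": 0},
    {"fingers": 1, "dx": 0, "dy": 0, "dz": 0, "rx": 0, "ry": 0, "rz": 0},
    {"fingers": 1, "dx": 0, "dy": 0, "dz": 0, "rx": 0, "ry": 0, "rz": 0}
  ],
  "force": 25
}}

```text
time_s: 9.3
tool_pos: [0.4486, 0.2626, -0.0175]
tool_rot: [-180.0, 0.0, 81.0]
force: [-1.2, -0.5, 0.6]
grip_width: 0.0295
```

```bash
python3 go.py 0.6551,0.0984,0.06
```

```text
t 9.3 pos [ 0.4486  0.2626 -0.0175] rot [-179.99    0.     81.04] w 0.0295 F [-1.2 -0.5  0.6] q [-53.  15.  22. 115.  -7.  51. -36.]
[0.6551, 0.0984, 0.06] units [-4.334  7.65  -2.585]
```

M is gripped at 29.5 mm. Lifting it and carrying it to the second pad.

Emit:
{"fn": "carry_out", "kwargs": {
  "plan": [
    {"fingers": 1, "dx": 0, "dy": 0, "dz": -0.8, "rx": 0, "ry": 0, "rz": 0},
    {"fingers": 1, "dx": 0, "dy": 0, "dz": -0.9, "rx": 0, "ry": 0, "rz": 0},
    {"fingers": 1, "dx": 0, "dy": 0, "dz": -0.9, "rx": 0, "ry": 0, "rz": 0},
    {"fingers": 1, "dx": -0.54, "dy": 0.95, "dz": 0, "rx": 0, "ry": 0, "rz": 0},
    {"fingers": 1, "dx": -0.54, "dy": 0.95, "dz": 0, "rx": 0, "ry": 0, "rz": 0},
    {"fingers": 1, "dx": -0.54, "dy": 0.95, "dz": 0, "rx": 0, "ry": 0, "rz": 0},
    {"fingers": 1, "dx": -0.54, "dy": 0.95, "dz": 0, "rx": 0, "ry": 0, "rz": 0},
    {"fingers": 1, "dx": -0.54, "dy": 0.95, "dz": 0, "rx": 0, "ry": 0, "rz": 0},
    {"fingers": 1, "dx": -0.54, "dy": 0.95, "dz": 0, "rx": 0, "ry": 0, "rz": 0},
    {"fingers": 1, "dx": -0.54, "dy": 0.95, "dz": 0, "rx": 0, "ry": 0, "rz": 0},
    {"fingers": 1, "dx": -0.54, "dy": 0.95, "dz": 0, "rx": 0, "ry": 0, "rz": 0},
    {"fingers": 1, "dx": 0, "dy": 0, "dz": 0, "rx": 0, "ry": 0, "rz": 0}
  ]
}}

```text
time_s: 10.8
tool_pos: [0.655, 0.0952, 0.0596]
tool_rot: [180.0, 0.2, 80.8]
force: [-0.6, -0.4, -1.7]
grip_width: 0.029
```

```bash
python3 go.py 0.6551,0.0984,-0.002; python3 -c "
from h import *
snap('wrist','wrist7.png')"
```

```text
t 10.8 pos [0.655  0.0952 0.0596] rot [1.7996e+02 1.6000e-01 8.0780e+01] w 0.029 F [-0.6 -0.4 -1.7] q [-33.  27.  29.  91. -14.  66. -10.]
[0.6551, 0.0984, -0.002] units [ 0.113 -0.014  2.054]
```

View pics/wrist7.png

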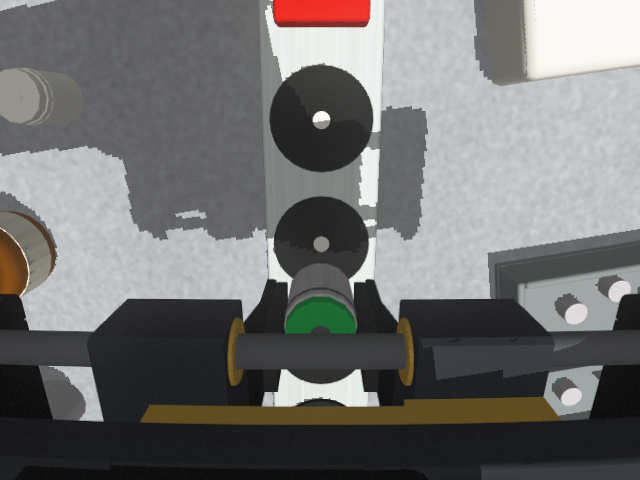

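M hangs upright at (320,320), with the pad 2 dot at (321,243) just ahead of it, in line. I'll lower it to just above contact.

Emit:
{"fn": "carry_out", "kwargs": {
  "plan": [
    {"fingers": 1, "dx": 0, "dy": 0, "dz": 0.7, "rx": 0, "ry": 0, "rz": 0},
    {"fingers": 1, "dx": 0, "dy": 0, "dz": 0.7, "rx": 0, "ry": 0, "rz": 0},
    {"fingers": 1, "dx": 0, "dy": 0, "dz": 0.5, "rx": 0, "ry": 0, "rz": 0},
    {"fingers": 1, "dx": 0, "dy": 0, "dz": 0, "rx": 0, "ry": 0, "rz": 0},
    {"fingers": 1, "dx": 0, "dy": 0, "dz": 0, "rx": 0, "ry": 0, "rz": 0},
    {"fingers": 1, "dx": 0, "dy": 0, "dz": 0, "rx": 0, "ry": 0, "rz": 0}
  ]
}}

```text
time_s: 11.6
tool_pos: [0.6547, 0.0991, 0.0045]
tool_rot: [179.9, -0.0, 81.0]
force: [0.5, 0.1, -1.5]
grip_width: 0.0294
```

```bash
python3 go.py 0.6551,0.0984,-0.002
```

```text
t 11.6 pos [0.6547 0.0991 0.0045] rot [ 1.799e+02 -4.000e-02  8.103e+01] w 0.0294 F [ 0.5  0.1 -1.5] q [-32.  30.  28.  93. -16.  60.  -9.]
[0.6551, 0.0984, -0.002] units [-0.021  0.018  0.217]
```

Emit:
{"fn": "carry_out", "kwargs": {
  "plan": [
    {"fingers": 1, "dx": 0, "dy": 0, "dz": 0.1, "rx": 0, "ry": 0, "rz": 0},
    {"fingers": 1, "dx": 0, "dy": 0, "dz": 0.08, "rx": 0, "ry": 0, "rz": 0},
    {"fingers": 1, "dx": 0, "dy": 0, "dz": 0, "rx": 0, "ry": 0, "rz": 0},
    {"fingers": 1, "dx": 0, "dy": 0, "dz": 0, "rx": 0, "ry": 0, "rz": 0}
  ]
}}

```text
time_s: 12.1
tool_pos: [0.6538, 0.0991, -0.0019]
tool_rot: [180.0, -0.0, 81.0]
force: [0.9, -0.4, -3.0]
grip_width: 0.0294
```

Emit:
{"fn": "carry_out", "kwargs": {
  "plan": [
    {"fingers": 1, "dx": 0, "dy": 0, "dz": 0.05, "rx": 0, "ry": 0, "rz": 0},
    {"fingers": 1, "dx": 0, "dy": 0, "dz": 0, "rx": 0, "ry": 0, "rz": 0},
    {"fingers": 1, "dx": 0, "dy": 0, "dz": 0, "rx": 0, "ry": 0, "rz": 0}
  ]
}}

```text
time_s: 12.48
tool_pos: [0.6541, 0.0991, -0.0024]
tool_rot: [180.0, -0.0, 81.0]
force: [-3.2, -0.8, 5.7]
grip_width: 0.0291
```

Contact felt at about 6 N. Releasing and going up.

Emit:
{"fn": "carry_out", "kwargs": {
  "plan": [
    {"fingers": -1, "dx": 0, "dy": 0, "dz": 0, "rx": 0, "ry": 0, "rz": 0},
    {"fingers": -1, "dx": 0, "dy": 0, "dz": 0, "rx": 0, "ry": 0, "rz": 0},
    {"fingers": -1, "dx": 0, "dy": 0, "dz": 0, "rx": 0, "ry": 0, "rz": 0},
    {"fingers": -1, "dx": 0, "dy": 0, "dz": 0, "rx": 0, "ry": 0, "rz": 0},
    {"fingers": -1, "dx": 0, "dy": 0, "dz": -0.2, "rx": 0, "ry": 0, "rz": 0},
    {"fingers": -1, "dx": 0, "dy": 0, "dz": -0.7, "rx": 0, "ry": 0, "rz": 0},
    {"fingers": -1, "dx": 0, "dy": 0, "dz": -1, "rx": 0, "ry": 0, "rz": 0},
    {"fingers": -1, "dx": 0, "dy": 0, "dz": -1, "rx": 0, "ry": 0, "rz": 0},
    {"fingers": -1, "dx": 0, "dy": 0, "dz": 0, "rx": 0, "ry": 0, "rz": 0},
    {"fingers": -1, "dx": 0, "dy": 0, "dz": 0, "rx": 0, "ry": 0, "rz": 0}
  ]
}}

```text
time_s: 13.72
tool_pos: [0.6537, 0.0991, 0.084]
tool_rot: [180.0, -0.0, 81.0]
force: [0.4, -0.1, -0.6]
grip_width: 0.0872
```

```bash
python3 go.py 0.4285,-0.2768,0.085; python3 w.py M 0.055 wrist8 0.6551,0.0984
```

```text
t 13.725 pos [0.6537 0.0991 0.084 ] rot [ 1.7998e+02 -3.0000e-02  8.1030e+01] w 0.0872 F [ 0.4 -0.1 -0.6] q [-33.  25.  29.  90. -13.  68. -10.]
[0.4285, -0.2768, 0.085] units [-13.547  -5.463  -0.041]
expect px [322.  254.4] found [320.6 256.4] [44.6 46.1] -> [0.6541 0.0973 0.055 ]
```

M is on its pad, within 2 mm of the middle. Next is S.

Emit:
{"fn": "carry_out", "kwargs": {
  "plan": [
    {"fingers": -1, "dx": -0.97, "dy": -0.39, "dz": 0, "rx": 0, "ry": 0, "rz": 0},
    {"fingers": -1, "dx": -0.97, "dy": -0.39, "dz": 0, "rx": 0, "ry": 0, "rz": 0},
    {"fingers": -1, "dx": -0.97, "dy": -0.39, "dz": 0, "rx": 0, "ry": 0, "rz": 0},
    {"fingers": -1, "dx": -0.97, "dy": -0.39, "dz": 0, "rx": 0, "ry": 0, "rz": 0},
    {"fingers": -1, "dx": -0.97, "dy": -0.39, "dz": 0, "rx": 0, "ry": 0, "rz": 0},
    {"fingers": -1, "dx": -0.97, "dy": -0.39, "dz": 0, "rx": 0, "ry": 0, "rz": 0},
    {"fingers": -1, "dx": -0.97, "dy": -0.39, "dz": 0, "rx": 0, "ry": 0, "rz": 0},
    {"fingers": -1, "dx": -0.97, "dy": -0.39, "dz": 0, "rx": 0, "ry": 0, "rz": 0},
    {"fingers": -1, "dx": -0.97, "dy": -0.39, "dz": 0, "rx": 0, "ry": 0, "rz": 0},
    {"fingers": -1, "dx": -0.97, "dy": -0.39, "dz": 0, "rx": 0, "ry": 0, "rz": 0},
    {"fingers": -1, "dx": -0.97, "dy": -0.39, "dz": 0, "rx": 0, "ry": 0, "rz": 0},
    {"fingers": -1, "dx": -0.97, "dy": -0.39, "dz": 0, "rx": 0, "ry": 0, "rz": 0}
  ]
}}

```text
time_s: 15.28
tool_pos: [0.4593, -0.2245, 0.0827]
tool_rot: [-179.9, -0.0, 81.0]
force: [0.1, -0.1, 0.3]
grip_width: 0.0871
```

Emit:
{"fn": "carry_out", "kwargs": {
  "plan": [
    {"fingers": -1, "dx": -0.97, "dy": -0.39, "dz": 0, "rx": 0, "ry": 0, "rz": 0},
    {"fingers": -1, "dx": -0.94, "dy": -0.39, "dz": 0, "rx": 0, "ry": 0, "rz": 0},
    {"fingers": -1, "dx": 0, "dy": 0, "dz": 0, "rx": 0, "ry": 0, "rz": 0},
    {"fingers": -1, "dx": 0, "dy": 0, "dz": 0, "rx": 0, "ry": 0, "rz": 0},
    {"fingers": -1, "dx": 0, "dy": 0, "dz": 0, "rx": 0, "ry": 0, "rz": 0}
  ]
}}

```text
time_s: 15.9
tool_pos: [0.4292, -0.2757, 0.0832]
tool_rot: [-180.0, -0.0, 81.2]
force: [0.8, -0.6, 0.1]
grip_width: 0.0873
```

```bash
python3 go.py 0.4285,-0.2768,-0.024; python3 w.py S 0.03 wrist9 0.4285,-0.2768
```

```text
t 15.9 pos [ 0.4292 -0.2757  0.0832] rot [-1.7997e+02 -2.0000e-02  8.1150e+01] w 0.0873 F [ 0.8 -0.6  0.1] q [-12.   7.  44. 112.  -6.  63.  26.]
[0.4285, -0.2768, -0.024] units [-0.041 -0.014  3.573]
expect px [319.  242.9] found [319.8 245.5] [32.1 32.7] -> [ 0.4288 -0.2786  0.03  ]
```

View pics/wrist9.png

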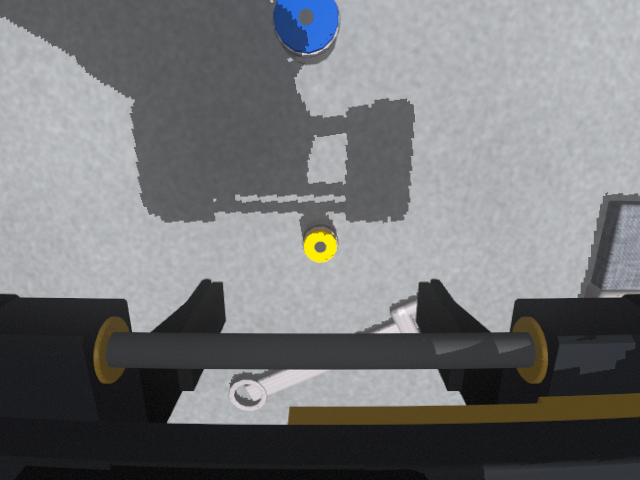

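S's cap is at (320,245), centred in line with the jaws. The wrench stays behind them, clear. Going down with the fingers half closed.

Emit:
{"fn": "carry_out", "kwargs": {
  "plan": [
    {"fingers": 0, "dx": -0.05, "dy": 0, "dz": 1, "rx": 0, "ry": 0, "rz": 0},
    {"fingers": 0, "dx": 0, "dy": 0, "dz": 1, "rx": 0, "ry": 0, "rz": 0},
    {"fingers": 0, "dx": 0, "dy": 0, "dz": 0.7, "rx": 0, "ry": 0, "rz": 0},
    {"fingers": 0, "dx": 0, "dy": 0, "dz": 0.4, "rx": 0, "ry": 0, "rz": 0},
    {"fingers": 0, "dx": 0, "dy": 0, "dz": 0.2, "rx": 0, "ry": 0, "rz": 0},
    {"fingers": 0, "dx": 0, "dy": 0, "dz": 0.2, "rx": 0, "ry": 0, "rz": 0},
    {"fingers": 0, "dx": 0, "dy": 0, "dz": 0, "rx": 0, "ry": 0, "rz": 0},
    {"fingers": 1, "dx": 0, "dy": 0, "dz": 0, "rx": 0, "ry": 0, "rz": 0},
    {"fingers": 1, "dx": 0, "dy": 0, "dz": 0, "rx": 0, "ry": 0, "rz": 0},
    {"fingers": 1, "dx": 0, "dy": 0, "dz": 0, "rx": 0, "ry": 0, "rz": 0},
    {"fingers": 1, "dx": 0, "dy": 0, "dz": 0, "rx": 0, "ry": 0, "rz": 0},
    {"fingers": 1, "dx": 0, "dy": 0, "dz": 0, "rx": 0, "ry": 0, "rz": 0}
  ]
}}

```text
time_s: 17.45
tool_pos: [0.4287, -0.2785, -0.0212]
tool_rot: [180.0, -0.0, 81.0]
force: [0.5, 1.2, 3.2]
grip_width: 0.0227
```

```bash
python3 go.py 0.6673,0.1723,0.085
```

```text
t 17.45 pos [ 0.4287 -0.2785 -0.0212] rot [179.97  -0.    81.03] w 0.0227 F [0.5 1.2 3.2] q [ -7.  17.  42. 117. -15.  51.  34.]
[0.6673, 0.1723, 0.085] units [16.084  5.517 -3.536]
```

Emit:
{"fn": "carry_out", "kwargs": {
  "plan": [
    {"fingers": 1, "dx": 0, "dy": 0, "dz": -0.8, "rx": 0, "ry": 0, "rz": 0},
    {"fingers": 1, "dx": 0, "dy": 0, "dz": -0.9, "rx": 0, "ry": 0, "rz": 0},
    {"fingers": 1, "dx": 0, "dy": 0, "dz": -0.9, "rx": 0, "ry": 0, "rz": 0},
    {"fingers": 1, "dx": 0, "dy": 0, "dz": -0.9, "rx": 0, "ry": 0, "rz": 0},
    {"fingers": 1, "dx": 0.94, "dy": 0.32, "dz": 0, "rx": 0, "ry": 0, "rz": 0},
    {"fingers": 1, "dx": 0.94, "dy": 0.32, "dz": 0, "rx": 0, "ry": 0, "rz": 0},
    {"fingers": 1, "dx": 0.94, "dy": 0.32, "dz": 0, "rx": 0, "ry": 0, "rz": 0},
    {"fingers": 1, "dx": 0.94, "dy": 0.32, "dz": 0, "rx": 0, "ry": 0, "rz": 0},
    {"fingers": 1, "dx": 0.94, "dy": 0.32, "dz": 0, "rx": 0, "ry": 0, "rz": 0},
    {"fingers": 1, "dx": 0.94, "dy": 0.32, "dz": 0, "rx": 0, "ry": 0, "rz": 0},
    {"fingers": 1, "dx": 0.94, "dy": 0.32, "dz": 0, "rx": 0, "ry": 0, "rz": 0},
    {"fingers": 1, "dx": 0.94, "dy": 0.32, "dz": 0, "rx": 0, "ry": 0, "rz": 0}
  ]
}}

```text
time_s: 18.95
tool_pos: [0.5394, -0.0667, 0.0831]
tool_rot: [-180.0, 0.0, 81.0]
force: [0.4, -0.6, -0.5]
grip_width: 0.0234
```

Emit:
{"fn": "carry_out", "kwargs": {
  "plan": [
    {"fingers": 1, "dx": 0.94, "dy": 0.32, "dz": 0, "rx": 0, "ry": 0, "rz": 0},
    {"fingers": 1, "dx": 0.94, "dy": 0.32, "dz": 0, "rx": 0, "ry": 0, "rz": 0},
    {"fingers": 1, "dx": 0.94, "dy": 0.32, "dz": 0, "rx": 0, "ry": 0, "rz": 0},
    {"fingers": 1, "dx": 0.94, "dy": 0.32, "dz": 0, "rx": 0, "ry": 0, "rz": 0},
    {"fingers": 1, "dx": 0.94, "dy": 0.32, "dz": 0, "rx": 0, "ry": 0, "rz": 0},
    {"fingers": 1, "dx": 0.94, "dy": 0.32, "dz": 0, "rx": 0, "ry": 0, "rz": 0},
    {"fingers": 1, "dx": 0.94, "dy": 0.32, "dz": 0, "rx": 0, "ry": 0, "rz": 0},
    {"fingers": 1, "dx": 0.94, "dy": 0.32, "dz": 0, "rx": 0, "ry": 0, "rz": 0},
    {"fingers": 1, "dx": 0.94, "dy": 0.32, "dz": 0, "rx": 0, "ry": 0, "rz": 0},
    {"fingers": 1, "dx": 0, "dy": 0, "dz": 0, "rx": 0, "ry": 0, "rz": 0},
    {"fingers": 1, "dx": 0, "dy": 0, "dz": 0, "rx": 0, "ry": 0, "rz": 0},
    {"fingers": 1, "dx": 0, "dy": 0, "dz": 0, "rx": 0, "ry": 0, "rz": 0}
  ]
}}

```text
time_s: 20.45
tool_pos: [0.6641, 0.168, 0.0836]
tool_rot: [-180.0, 0.0, 80.9]
force: [0.7, -0.3, -1.1]
grip_width: 0.0233
```

```bash
python3 go.py 0.6673,0.1723,-0.006
```

```text
t 20.45 pos [0.6641 0.168  0.0836] rot [-1.7999e+02  4.0000e-02  8.0920e+01] w 0.0233 F [ 0.7 -0.3 -1.1] q [-37.  28.  28.  86. -14.  69. -16.]
[0.6673, 0.1723, -0.006] units [0.161 0.082 2.985]
```

Emit:
{"fn": "carry_out", "kwargs": {
  "plan": [
    {"fingers": 1, "dx": 0.14, "dy": 0.08, "dz": 0.8, "rx": 0, "ry": 0, "rz": 0},
    {"fingers": 1, "dx": 0, "dy": 0, "dz": 0.9, "rx": 0, "ry": 0, "rz": 0},
    {"fingers": 1, "dx": 0, "dy": 0, "dz": 0.7, "rx": 0, "ry": 0, "rz": 0},
    {"fingers": 1, "dx": 0, "dy": 0, "dz": 0.3, "rx": 0, "ry": 0, "rz": 0},
    {"fingers": 1, "dx": 0, "dy": 0, "dz": 0.1, "rx": 0, "ry": 0, "rz": 0},
    {"fingers": 1, "dx": 0, "dy": 0, "dz": 0, "rx": 0, "ry": 0, "rz": 0},
    {"fingers": 1, "dx": 0, "dy": 0, "dz": 0, "rx": 0, "ry": 0, "rz": 0}
  ]
}}

```text
time_s: 21.32
tool_pos: [0.6682, 0.1736, 0.0007]
tool_rot: [179.9, -0.1, 81.0]
force: [-0.3, 1.1, -0.8]
grip_width: 0.023
```

Emit:
{"fn": "carry_out", "kwargs": {
  "plan": [
    {"fingers": 1, "dx": 0, "dy": 0, "dz": 0.05, "rx": 0, "ry": 0, "rz": 0},
    {"fingers": 1, "dx": 0, "dy": 0, "dz": 0, "rx": 0, "ry": 0, "rz": 0},
    {"fingers": 1, "dx": 0, "dy": 0, "dz": 0, "rx": 0, "ry": 0, "rz": 0}
  ]
}}

```text
time_s: 21.7
tool_pos: [0.6674, 0.1735, -0.0018]
tool_rot: [180.0, -0.0, 81.0]
force: [-0.6, 1.0, -1.5]
grip_width: 0.0233
```

Emit:
{"fn": "carry_out", "kwargs": {
  "plan": [
    {"fingers": 1, "dx": 0, "dy": 0, "dz": 0.07, "rx": 0, "ry": 0, "rz": 0},
    {"fingers": 1, "dx": 0, "dy": 0, "dz": 0, "rx": 0, "ry": 0, "rz": 0},
    {"fingers": 1, "dx": 0, "dy": 0, "dz": 0, "rx": 0, "ry": 0, "rz": 0}
  ]
}}

```text
time_s: 22.08
tool_pos: [0.6673, 0.1734, -0.0041]
tool_rot: [-180.0, -0.0, 81.0]
force: [-0.1, 0.6, -1.4]
grip_width: 0.0233
```

Emit:
{"fn": "carry_out", "kwargs": {
  "plan": [
    {"fingers": 1, "dx": 0, "dy": 0, "dz": 0.05, "rx": 0, "ry": 0, "rz": 0},
    {"fingers": 1, "dx": 0, "dy": 0, "dz": 0, "rx": 0, "ry": 0, "rz": 0},
    {"fingers": 1, "dx": 0, "dy": 0, "dz": 0, "rx": 0, "ry": 0, "rz": 0}
  ]
}}

```text
time_s: 22.45
tool_pos: [0.6674, 0.1735, -0.0055]
tool_rot: [180.0, -0.0, 81.0]
force: [-0.1, 0.5, -1.1]
grip_width: 0.0236
```

Emit:
{"fn": "carry_out", "kwargs": {
  "plan": [
    {"fingers": 1, "dx": 0, "dy": 0, "dz": 0.04, "rx": 0, "ry": 0, "rz": 0},
    {"fingers": 1, "dx": 0, "dy": 0, "dz": 0, "rx": 0, "ry": 0, "rz": 0},
    {"fingers": 1, "dx": 0, "dy": 0, "dz": 0, "rx": 0, "ry": 0, "rz": 0}
  ]
}}

```text
time_s: 22.82
tool_pos: [0.6675, 0.1735, -0.0061]
tool_rot: [180.0, -0.0, 81.0]
force: [-2.0, -0.8, 4.8]
grip_width: 0.0228
```

Contact. Releasing and going up.

Emit:
{"fn": "carry_out", "kwargs": {
  "plan": [
    {"fingers": -1, "dx": 0, "dy": 0, "dz": 0, "rx": 0, "ry": 0, "rz": 0},
    {"fingers": -1, "dx": 0, "dy": 0, "dz": 0, "rx": 0, "ry": 0, "rz": 0},
    {"fingers": -1, "dx": 0, "dy": 0, "dz": 0, "rx": 0, "ry": 0, "rz": 0},
    {"fingers": -1, "dx": 0, "dy": 0, "dz": 0, "rx": 0, "ry": 0, "rz": 0},
    {"fingers": -1, "dx": 0, "dy": 0, "dz": -0.2, "rx": 0, "ry": 0, "rz": 0},
    {"fingers": -1, "dx": 0, "dy": 0, "dz": -0.8, "rx": 0, "ry": 0, "rz": 0},
    {"fingers": -1, "dx": 0, "dy": 0, "dz": -1, "rx": 0, "ry": 0, "rz": 0},
    {"fingers": -1, "dx": 0, "dy": 0, "dz": -1, "rx": 0, "ry": 0, "rz": 0},
    {"fingers": -1, "dx": 0, "dy": 0, "dz": 0, "rx": 0, "ry": 0, "rz": 0},
    {"fingers": -1, "dx": 0, "dy": 0, "dz": 0, "rx": 0, "ry": 0, "rz": 0}
  ]
}}

```text
time_s: 24.08
tool_pos: [0.6669, 0.1735, 0.0828]
tool_rot: [-180.0, 0.0, 81.0]
force: [-0.1, 0.2, 0.4]
grip_width: 0.0868
```

```bash
python3 go.py 0.4414,-0.1455,0.085; python3 w.py S 0.045 wrist10 0.6673,0.1723
```

```text
t 24.075 pos [0.6669 0.1735 0.0828] rot [-179.97    0.     81.04] w 0.0868 F [-0.1  0.2  0.4] q [-37.  29.  28.  85. -14.  69. -16.]
[0.4414, -0.1455, 0.085] units [-11.674  -5.77   -0.069]
expect px [320.6 250.5] found [321.1 249.4] [33.9 34.7] -> [0.6678 0.1729 0.045 ]
```

S is placed within 1 mm. Next is L.

Emit:
{"fn": "carry_out", "kwargs": {
  "plan": [
    {"fingers": -1, "dx": -0.97, "dy": -0.48, "dz": 0, "rx": 0, "ry": 0, "rz": 0},
    {"fingers": -1, "dx": -0.97, "dy": -0.48, "dz": 0, "rx": 0, "ry": 0, "rz": 0},
    {"fingers": -1, "dx": -0.97, "dy": -0.48, "dz": 0, "rx": 0, "ry": 0, "rz": 0},
    {"fingers": -1, "dx": -0.97, "dy": -0.48, "dz": 0, "rx": 0, "ry": 0, "rz": 0},
    {"fingers": -1, "dx": -0.97, "dy": -0.48, "dz": 0, "rx": 0, "ry": 0, "rz": 0},
    {"fingers": -1, "dx": -0.97, "dy": -0.48, "dz": 0, "rx": 0, "ry": 0, "rz": 0},
    {"fingers": -1, "dx": -0.97, "dy": -0.48, "dz": 0, "rx": 0, "ry": 0, "rz": 0},
    {"fingers": -1, "dx": -0.97, "dy": -0.48, "dz": 0, "rx": 0, "ry": 0, "rz": 0},
    {"fingers": -1, "dx": -0.97, "dy": -0.48, "dz": 0, "rx": 0, "ry": 0, "rz": 0},
    {"fingers": -1, "dx": -0.97, "dy": -0.48, "dz": 0, "rx": 0, "ry": 0, "rz": 0},
    {"fingers": -1, "dx": -0.97, "dy": -0.48, "dz": 0, "rx": 0, "ry": 0, "rz": 0},
    {"fingers": -1, "dx": -0.97, "dy": -0.48, "dz": 0, "rx": 0, "ry": 0, "rz": 0}
  ]
}}

```text
time_s: 25.62
tool_pos: [0.4407, -0.1452, 0.0823]
tool_rot: [-179.9, 0.0, 81.0]
force: [0.0, -0.0, 0.8]
grip_width: 0.0869
```

Emit:
{"fn": "carry_out", "kwargs": {
  "plan": [
    {"fingers": -1, "dx": 0, "dy": 0, "dz": 0, "rx": 0, "ry": 0, "rz": 0},
    {"fingers": -1, "dx": 0, "dy": 0, "dz": 0, "rx": 0, "ry": 0, "rz": 0},
    {"fingers": -1, "dx": 0, "dy": 0, "dz": 0, "rx": 0, "ry": 0, "rz": 0}
  ]
}}

```text
time_s: 26.0
tool_pos: [0.4425, -0.1436, 0.0829]
tool_rot: [-180.0, 0.0, 81.1]
force: [-0.3, -0.3, 0.0]
grip_width: 0.0869
```

```bash
python3 go.py 0.4414,-0.1455,-0.018; python3 w.py L 0.05 wrist11 0.4414,-0.1455
```

```text
t 26.0 pos [ 0.4425 -0.1436  0.0829] rot [-1.7997e+02  1.0000e-02  8.1140e+01] w 0.0869 F [-0.3 -0.3  0. ] q [-25.  -0.  40. 117.   0.  63.   6.]
[0.4414, -0.1455, -0.018] units [-0.068 -0.026  3.365]
expect px [318.3 254.6] found [319.4 256.7] [52.9 54.5] -> [ 0.4419 -0.1469  0.05  ]
```

View pics/wrist11.png

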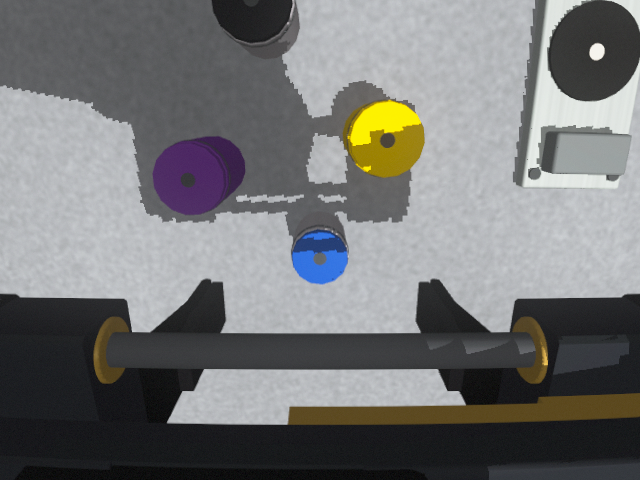

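L's cap is at (319,257), centred. The yellow and purple look-alikes are ahead of the jaws and clear. Going down.

Emit:
{"fn": "carry_out", "kwargs": {
  "plan": [
    {"fingers": -0.3, "dx": -0.08, "dy": -0.02, "dz": 0.9, "rx": 0, "ry": 0, "rz": 0},
    {"fingers": -0.3, "dx": 0, "dy": 0, "dz": 0.9, "rx": 0, "ry": 0, "rz": 0},
    {"fingers": -0.3, "dx": 0, "dy": 0, "dz": 0.7, "rx": 0, "ry": 0, "rz": 0},
    {"fingers": -0.3, "dx": 0, "dy": 0, "dz": 0.4, "rx": 0, "ry": 0, "rz": 0},
    {"fingers": -0.3, "dx": 0, "dy": 0, "dz": 0.3, "rx": 0, "ry": 0, "rz": 0},
    {"fingers": -0.3, "dx": 0, "dy": 0, "dz": 0.1, "rx": 0, "ry": 0, "rz": 0},
    {"fingers": -0.3, "dx": 0, "dy": 0, "dz": 0, "rx": 0, "ry": 0, "rz": 0},
    {"fingers": 1, "dx": 0, "dy": 0, "dz": 0, "rx": 0, "ry": 0, "rz": 0},
    {"fingers": 1, "dx": 0, "dy": 0, "dz": 0, "rx": 0, "ry": 0, "rz": 0},
    {"fingers": 1, "dx": 0, "dy": 0, "dz": 0, "rx": 0, "ry": 0, "rz": 0},
    {"fingers": 1, "dx": 0, "dy": 0, "dz": 0, "rx": 0, "ry": 0, "rz": 0},
    {"fingers": 1, "dx": 0, "dy": 0, "dz": 0, "rx": 0, "ry": 0, "rz": 0}
  ],
  "force": 35
}}

```text
time_s: 27.55
tool_pos: [0.4416, -0.1468, -0.0155]
tool_rot: [180.0, -0.0, 81.0]
force: [-0.5, 0.2, 2.3]
grip_width: 0.0351
```

```bash
python3 go.py 0.6430,0.0243,0.065
```

```text
t 27.55 pos [ 0.4416 -0.1468 -0.0155] rot [ 1.7997e+02 -1.0000e-02  8.1040e+01] w 0.0351 F [-0.5  0.2  2.3] q [-23.  10.  40. 122.  -8.  50.  14.]
[0.643, 0.0243, 0.065] units [ 6.682  5.744 -2.679]
```

Emit:
{"fn": "carry_out", "kwargs": {
  "plan": [
    {"fingers": 1, "dx": 0, "dy": 0, "dz": -0.6, "rx": 0, "ry": 0, "rz": 0},
    {"fingers": 1, "dx": 0, "dy": 0, "dz": -0.9, "rx": 0, "ry": 0, "rz": 0},
    {"fingers": 1, "dx": 0, "dy": 0, "dz": -0.9, "rx": 0, "ry": 0, "rz": 0},
    {"fingers": 1, "dx": 0, "dy": 0, "dz": -0.6, "rx": 0, "ry": 0, "rz": 0},
    {"fingers": 1, "dx": 0.83, "dy": 0.72, "dz": 0, "rx": 0, "ry": 0, "rz": 0},
    {"fingers": 1, "dx": 0.83, "dy": 0.72, "dz": 0, "rx": 0, "ry": 0, "rz": 0},
    {"fingers": 1, "dx": 0.83, "dy": 0.72, "dz": 0, "rx": 0, "ry": 0, "rz": 0},
    {"fingers": 1, "dx": 0.83, "dy": 0.72, "dz": 0, "rx": 0, "ry": 0, "rz": 0},
    {"fingers": 1, "dx": 0.83, "dy": 0.72, "dz": 0, "rx": 0, "ry": 0, "rz": 0},
    {"fingers": 1, "dx": 0.83, "dy": 0.72, "dz": 0, "rx": 0, "ry": 0, "rz": 0},
    {"fingers": 1, "dx": 0.83, "dy": 0.72, "dz": 0, "rx": 0, "ry": 0, "rz": 0},
    {"fingers": 1, "dx": 0.83, "dy": 0.72, "dz": 0, "rx": 0, "ry": 0, "rz": 0}
  ]
}}

```text
time_s: 29.05
tool_pos: [0.6424, 0.0237, 0.0725]
tool_rot: [-179.8, 0.1, 81.0]
force: [0.2, -0.2, -4.7]
grip_width: 0.0355
```

Emit:
{"fn": "carry_out", "kwargs": {
  "plan": [
    {"fingers": 1, "dx": 0, "dy": 0, "dz": 0, "rx": 0, "ry": 0, "rz": 0},
    {"fingers": 1, "dx": 0, "dy": 0, "dz": 0, "rx": 0, "ry": 0, "rz": 0},
    {"fingers": 1, "dx": 0, "dy": 0, "dz": 0, "rx": 0, "ry": 0, "rz": 0}
  ]
}}

```text
time_s: 29.42
tool_pos: [0.642, 0.0218, 0.0738]
tool_rot: [-179.9, 0.0, 80.9]
force: [-0.1, 0.1, -4.0]
grip_width: 0.0349
```

```bash
python3 go.py 0.6430,0.0243,0.000; python3 -c "
from h import *
snap('wrist','wrist12.png')"
```

```text
t 29.425 pos [0.642  0.0218 0.0738] rot [-1.7993e+02  4.0000e-02  8.0950e+01] w 0.0349 F [-0.1  0.1 -4. ] q [-30.  24.  33.  93. -14.  67.  -3.]
[0.643, 0.0243, 0.0] units [0.09  0.024 2.458]
```

View pics/wrist12.png

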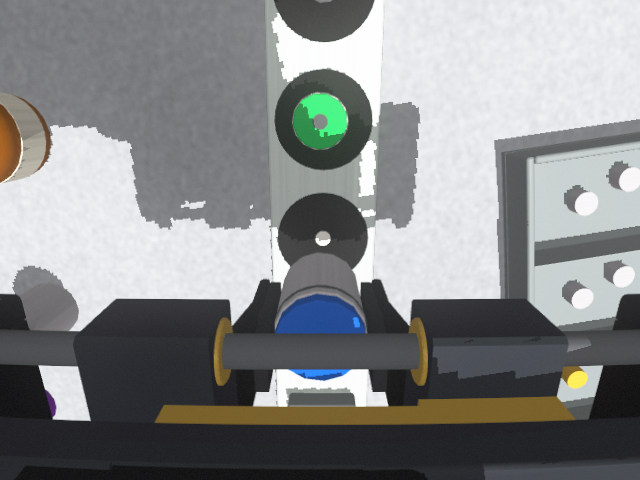

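L is held upright over pad c, whose dot is at (323,238), and M stands centred on pad b at (320,121). Lowering.

Emit:
{"fn": "carry_out", "kwargs": {
  "plan": [
    {"fingers": 1, "dx": 0.06, "dy": 0, "dz": 0.8, "rx": 0, "ry": 0, "rz": 0},
    {"fingers": 1, "dx": 0, "dy": 0, "dz": 0.8, "rx": 0, "ry": 0, "rz": 0},
    {"fingers": 1, "dx": 0, "dy": 0, "dz": 0.4, "rx": 0, "ry": 0, "rz": 0},
    {"fingers": 1, "dx": 0, "dy": 0, "dz": 0.2, "rx": 0, "ry": 0, "rz": 0},
    {"fingers": 1, "dx": 0, "dy": 0, "dz": 0.1, "rx": 0, "ry": 0, "rz": 0},
    {"fingers": 1, "dx": 0, "dy": 0, "dz": 0, "rx": 0, "ry": 0, "rz": 0},
    {"fingers": 1, "dx": 0, "dy": 0, "dz": 0, "rx": 0, "ry": 0, "rz": 0}
  ]
}}

```text
time_s: 30.35
tool_pos: [0.6438, 0.0248, 0.006]
tool_rot: [179.9, -0.0, 81.0]
force: [0.5, 0.5, -4.9]
grip_width: 0.0352
```

Emit:
{"fn": "carry_out", "kwargs": {
  "plan": [
    {"fingers": 1, "dx": 0, "dy": 0, "dz": 0.06, "rx": 0, "ry": 0, "rz": 0},
    {"fingers": 1, "dx": 0, "dy": 0, "dz": 0, "rx": 0, "ry": 0, "rz": 0},
    {"fingers": 1, "dx": 0, "dy": 0, "dz": 0, "rx": 0, "ry": 0, "rz": 0}
  ]
}}

```text
time_s: 30.72
tool_pos: [0.6433, 0.0248, 0.0035]
tool_rot: [180.0, -0.0, 81.0]
force: [-0.1, -0.4, -4.2]
grip_width: 0.0352
```

Emit:
{"fn": "carry_out", "kwargs": {
  "plan": [
    {"fingers": 1, "dx": 0, "dy": 0, "dz": 0.08, "rx": 0, "ry": 0, "rz": 0},
    {"fingers": 1, "dx": 0, "dy": 0, "dz": 0, "rx": 0, "ry": 0, "rz": 0},
    {"fingers": 1, "dx": 0, "dy": 0, "dz": 0, "rx": 0, "ry": 0, "rz": 0}
  ]
}}

```text
time_s: 31.1
tool_pos: [0.6433, 0.0248, 0.001]
tool_rot: [180.0, 0.0, 81.0]
force: [0.5, 1.0, -4.0]
grip_width: 0.0354
```

Emit:
{"fn": "carry_out", "kwargs": {
  "plan": [
    {"fingers": 1, "dx": 0, "dy": 0, "dz": 0.04, "rx": 0, "ry": 0, "rz": 0},
    {"fingers": 1, "dx": 0, "dy": 0, "dz": 0, "rx": 0, "ry": 0, "rz": 0},
    {"fingers": 1, "dx": 0, "dy": 0, "dz": 0, "rx": 0, "ry": 0, "rz": 0}
  ]
}}

```text
time_s: 31.48
tool_pos: [0.6433, 0.0248, -0.0001]
tool_rot: [180.0, -0.0, 81.0]
force: [0.2, -0.2, -4.0]
grip_width: 0.035
```

Emit:
{"fn": "carry_out", "kwargs": {
  "plan": [
    {"fingers": 1, "dx": 0, "dy": 0, "dz": 0.04, "rx": 0, "ry": 0, "rz": 0},
    {"fingers": 1, "dx": 0, "dy": 0, "dz": 0, "rx": 0, "ry": 0, "rz": 0},
    {"fingers": 1, "dx": 0, "dy": 0, "dz": 0, "rx": 0, "ry": 0, "rz": 0}
  ]
}}

```text
time_s: 31.85
tool_pos: [0.6435, 0.0248, -0.0004]
tool_rot: [180.0, -0.0, 81.0]
force: [-3.9, 0.3, 5.1]
grip_width: 0.0352
```

Contact. Releasing and going up.

Emit:
{"fn": "carry_out", "kwargs": {
  "plan": [
    {"fingers": -1, "dx": 0, "dy": 0, "dz": 0, "rx": 0, "ry": 0, "rz": 0},
    {"fingers": -1, "dx": 0, "dy": 0, "dz": 0, "rx": 0, "ry": 0, "rz": 0},
    {"fingers": -1, "dx": 0, "dy": 0, "dz": 0, "rx": 0, "ry": 0, "rz": 0},
    {"fingers": -1, "dx": 0, "dy": 0, "dz": 0, "rx": 0, "ry": 0, "rz": 0},
    {"fingers": -1, "dx": 0, "dy": 0, "dz": -0.2, "rx": 0, "ry": 0, "rz": 0},
    {"fingers": -1, "dx": 0, "dy": 0, "dz": -0.8, "rx": 0, "ry": 0, "rz": 0},
    {"fingers": -1, "dx": 0, "dy": 0, "dz": -1, "rx": 0, "ry": 0, "rz": 0},
    {"fingers": -1, "dx": 0, "dy": 0, "dz": -1, "rx": 0, "ry": 0, "rz": 0},
    {"fingers": -1, "dx": 0, "dy": 0, "dz": 0, "rx": 0, "ry": 0, "rz": 0},
    {"fingers": -1, "dx": 0, "dy": 0, "dz": 0, "rx": 0, "ry": 0, "rz": 0}
  ]
}}

```text
time_s: 33.1
tool_pos: [0.6429, 0.0249, 0.0882]
tool_rot: [-180.0, -0.0, 81.0]
force: [-1.7, -0.7, -0.4]
grip_width: 0.0865
```

```bash
python3 go.py 0.4303,-0.0028,0.085; python3 w.py L 0.065 wrist13 0.6430,0.0243
```

```text
t 33.1 pos [0.6429 0.0249 0.0882] rot [-1.7997e+02 -1.0000e-02  8.1040e+01] w 0.0865 F [-1.7 -0.7 -0.4] q [-31.  24.  34.  92. -14.  68.  -3.]
[0.4303, -0.0028, 0.085] units [-2.016 -6.856  0.111]
expect px [319.9 257.8] found [321.1 256.9] [55. 57.] -> [0.6438 0.0248 0.065 ]
```

L is placed within 1 mm. Next is XL.

Emit:
{"fn": "carry_out", "kwargs": {
  "plan": [
    {"fingers": -1, "dx": -0.25, "dy": -0.86, "dz": 0, "rx": 0, "ry": 0, "rz": 0},
    {"fingers": -1, "dx": -0.25, "dy": -0.86, "dz": 0, "rx": 0, "ry": 0, "rz": 0},
    {"fingers": -1, "dx": -0.25, "dy": -0.86, "dz": 0, "rx": 0, "ry": 0, "rz": 0},
    {"fingers": -1, "dx": -0.25, "dy": -0.86, "dz": 0, "rx": 0, "ry": 0, "rz": 0},
    {"fingers": -1, "dx": -0.25, "dy": -0.86, "dz": 0, "rx": 0, "ry": 0, "rz": 0},
    {"fingers": -1, "dx": -0.25, "dy": -0.86, "dz": 0, "rx": 0, "ry": 0, "rz": 0},
    {"fingers": -1, "dx": -0.25, "dy": -0.86, "dz": 0, "rx": 0, "ry": 0, "rz": 0},
    {"fingers": -1, "dx": -0.25, "dy": -0.84, "dz": 0, "rx": 0, "ry": 0, "rz": 0},
    {"fingers": -1, "dx": 0, "dy": 0, "dz": 0, "rx": 0, "ry": 0, "rz": 0},
    {"fingers": -1, "dx": 0, "dy": 0, "dz": 0, "rx": 0, "ry": 0, "rz": 0},
    {"fingers": -1, "dx": 0, "dy": 0, "dz": 0, "rx": 0, "ry": 0, "rz": 0}
  ]
}}

```text
time_s: 34.52
tool_pos: [0.4314, -0.0024, 0.0886]
tool_rot: [180.0, 0.0, 81.0]
force: [0.1, -0.3, -0.2]
grip_width: 0.0871
```

```bash
python3 go.py 0.4303,-0.0028,-0.015; python3 w.py XL 0.06 wrist14 0.4303,-0.0028
```

```text
t 34.525 pos [ 0.4314 -0.0024  0.0886] rot [1.7998e+02 4.0000e-02 8.1030e+01] w 0.0871 F [ 0.1 -0.3 -0.2] q [-39.  -6.  34. 121.   4.  64. -15.]
[0.4303, -0.0028, -0.015] units [-0.015 -0.035  3.453]Traceback (most recent call last):
  File "w.py", line 13, in <module>
    p,e=blob(d['color'],k,uv,60); print('expect px',uv.round(1),'found',p.round(1),np.round(e[1],1),'->',plane(d,p,z,E).round(4))
        ~~~~^^^^^^^^^^^^^^^^^^^^
  File "h.py", line 14, in blob
    hull=cv2.convexHull(best); mm=cv2.moments(hull)
cv2.error: OpenCV(4.12.0) /io/opencv/modules/imgproc/src/convhull.cpp:143: error: (-215:Assertion failed) total >= 0 && (depth == CV_32F || depth == CV_32S) in function 'convexHull'
```

View pics/wrist14.png

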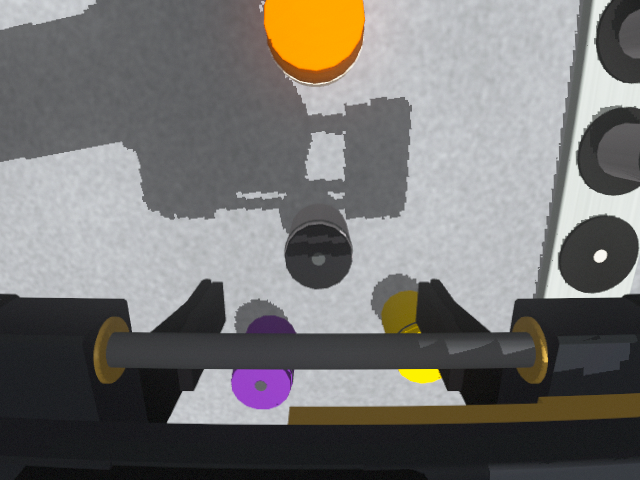

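XL's hub is at (319,259) and its cap is centred near (319,255), between the jaws. The look-alikes are more than 4 cm behind the fingers. Going down and gripping harder.

Emit:
{"fn": "carry_out", "kwargs": {
  "plan": [
    {"fingers": -0.5, "dx": -0.02, "dy": -0.03, "dz": 0.9, "rx": 0, "ry": 0, "rz": 0},
    {"fingers": -0.5, "dx": 0, "dy": 0, "dz": 0.9, "rx": 0, "ry": 0, "rz": 0},
    {"fingers": -0.5, "dx": 0, "dy": 0, "dz": 0.7, "rx": 0, "ry": 0, "rz": 0},
    {"fingers": -0.5, "dx": 0, "dy": 0, "dz": 0.5, "rx": 0, "ry": 0, "rz": 0},
    {"fingers": -0.5, "dx": 0, "dy": 0, "dz": 0.3, "rx": 0, "ry": 0, "rz": 0},
    {"fingers": -0.5, "dx": 0, "dy": 0, "dz": 0.1, "rx": 0, "ry": 0, "rz": 0},
    {"fingers": -0.5, "dx": 0, "dy": 0, "dz": 0, "rx": 0, "ry": 0, "rz": 0},
    {"fingers": 1, "dx": 0, "dy": 0, "dz": 0, "rx": 0, "ry": 0, "rz": 0},
    {"fingers": 1, "dx": 0, "dy": 0, "dz": 0, "rx": 0, "ry": 0, "rz": 0},
    {"fingers": 1, "dx": 0, "dy": 0, "dz": 0, "rx": 0, "ry": 0, "rz": 0},
    {"fingers": 1, "dx": 0, "dy": 0, "dz": 0, "rx": 0, "ry": 0, "rz": 0},
    {"fingers": 1, "dx": 0, "dy": 0, "dz": 0, "rx": 0, "ry": 0, "rz": 0}
  ],
  "force": 45
}}

```text
time_s: 36.08
tool_pos: [0.43, -0.0028, -0.0131]
tool_rot: [180.0, -0.0, 81.0]
force: [0.4, -0.1, 2.0]
grip_width: 0.0412
```

```bash
python3 go.py 0.6310,-0.0496,0.075
```

```text
t 36.075 pos [ 0.43   -0.0028 -0.0131] rot [ 1.7996e+02 -2.0000e-02  8.1040e+01] w 0.0412 F [ 0.4 -0.1  2. ] q [-38.   4.  36. 127.  -3.  50.  -9.]
[0.631, -0.0496, 0.075] units [-0.497  6.863 -2.933]
```

Emit:
{"fn": "carry_out", "kwargs": {
  "plan": [
    {"fingers": 1, "dx": 0, "dy": 0, "dz": -0.6, "rx": 0, "ry": 0, "rz": 0},
    {"fingers": 1, "dx": 0, "dy": 0, "dz": -0.9, "rx": 0, "ry": 0, "rz": 0},
    {"fingers": 1, "dx": 0, "dy": 0, "dz": -0.9, "rx": 0, "ry": 0, "rz": 0},
    {"fingers": 1, "dx": 0, "dy": 0, "dz": -0.8, "rx": 0, "ry": 0, "rz": 0},
    {"fingers": 1, "dx": -0.06, "dy": 0.86, "dz": 0, "rx": 0, "ry": 0, "rz": 0},
    {"fingers": 1, "dx": -0.06, "dy": 0.86, "dz": 0, "rx": 0, "ry": 0, "rz": 0},
    {"fingers": 1, "dx": -0.06, "dy": 0.86, "dz": 0, "rx": 0, "ry": 0, "rz": 0},
    {"fingers": 1, "dx": -0.06, "dy": 0.86, "dz": 0, "rx": 0, "ry": 0, "rz": 0},
    {"fingers": 1, "dx": -0.06, "dy": 0.86, "dz": 0, "rx": 0, "ry": 0, "rz": 0},
    {"fingers": 1, "dx": -0.06, "dy": 0.86, "dz": 0, "rx": 0, "ry": 0, "rz": 0},
    {"fingers": 1, "dx": -0.06, "dy": 0.86, "dz": 0, "rx": 0, "ry": 0, "rz": 0},
    {"fingers": 1, "dx": -0.06, "dy": 0.86, "dz": 0, "rx": 0, "ry": 0, "rz": 0}
  ]
}}

```text
time_s: 37.58
tool_pos: [0.63, -0.049, 0.0801]
tool_rot: [-179.7, 0.0, 81.1]
force: [0.5, -0.8, -7.3]
grip_width: 0.041
```

Emit:
{"fn": "carry_out", "kwargs": {
  "plan": [
    {"fingers": 1, "dx": 0, "dy": 0, "dz": 0, "rx": 0, "ry": 0, "rz": 0},
    {"fingers": 1, "dx": 0, "dy": 0, "dz": 0, "rx": 0, "ry": 0, "rz": 0},
    {"fingers": 1, "dx": 0, "dy": 0, "dz": 0, "rx": 0, "ry": 0, "rz": 0}
  ]
}}

```text
time_s: 37.95
tool_pos: [0.6299, -0.0488, 0.0819]
tool_rot: [-179.9, -0.0, 81.0]
force: [-0.8, 0.1, -7.4]
grip_width: 0.0412
```

```bash
python3 go.py 0.6310,-0.0496,0.003; python3 -c "
from h import *
snap('wrist','wrist15.png')"
```

```text
t 37.95 pos [ 0.6299 -0.0488  0.0819] rot [-1.7988e+02 -2.0000e-02  8.1050e+01] w 0.0412 F [-0.8  0.1 -7.4] q [-28.  24.  39.  95. -16.  67.   5.]
[0.631, -0.0496, 0.003] units [-0.021  0.044  2.629]
```

View pics/wrist15.png

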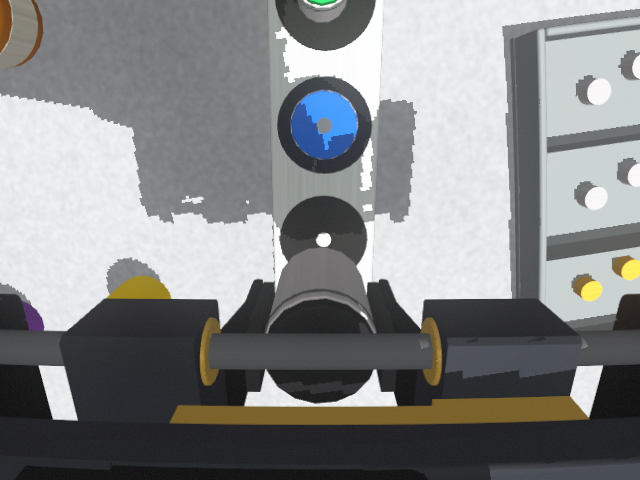

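XL is held over pad d, whose dot is at (323,240), and L stands centred on its pad at (324,125). Lowering.

Emit:
{"fn": "carry_out", "kwargs": {
  "plan": [
    {"fingers": 1, "dx": -0.02, "dy": 0.04, "dz": 0.8, "rx": 0, "ry": 0, "rz": 0},
    {"fingers": 1, "dx": 0, "dy": 0, "dz": 0.8, "rx": 0, "ry": 0, "rz": 0},
    {"fingers": 1, "dx": 0, "dy": 0, "dz": 0.5, "rx": 0, "ry": 0, "rz": 0},
    {"fingers": 1, "dx": 0, "dy": 0, "dz": 0.3, "rx": 0, "ry": 0, "rz": 0},
    {"fingers": 1, "dx": 0, "dy": 0, "dz": 0.1, "rx": 0, "ry": 0, "rz": 0},
    {"fingers": 1, "dx": 0, "dy": 0, "dz": 0, "rx": 0, "ry": 0, "rz": 0},
    {"fingers": 1, "dx": 0, "dy": 0, "dz": 0, "rx": 0, "ry": 0, "rz": 0}
  ]
}}

```text
time_s: 38.88
tool_pos: [0.6331, -0.0501, 0.0085]
tool_rot: [179.9, -0.0, 81.0]
force: [0.2, 0.3, -7.4]
grip_width: 0.0413
```

Emit:
{"fn": "carry_out", "kwargs": {
  "plan": [
    {"fingers": 1, "dx": 0, "dy": 0, "dz": 0.04, "rx": 0, "ry": 0, "rz": 0},
    {"fingers": 1, "dx": 0, "dy": 0, "dz": 0, "rx": 0, "ry": 0, "rz": 0},
    {"fingers": 1, "dx": 0, "dy": 0, "dz": 0, "rx": 0, "ry": 0, "rz": 0}
  ]
}}

```text
time_s: 39.25
tool_pos: [0.6324, -0.05, 0.0065]
tool_rot: [180.0, -0.0, 81.0]
force: [-0.2, -0.1, -7.3]
grip_width: 0.041
```

Emit:
{"fn": "carry_out", "kwargs": {
  "plan": [
    {"fingers": 1, "dx": 0, "dy": -0.04, "dz": 0.06, "rx": 0, "ry": 0, "rz": 0},
    {"fingers": 1, "dx": 0, "dy": 0, "dz": 0, "rx": 0, "ry": 0, "rz": 0},
    {"fingers": 1, "dx": 0, "dy": 0, "dz": 0, "rx": 0, "ry": 0, "rz": 0}
  ]
}}

```text
time_s: 39.62
tool_pos: [0.6312, -0.0498, 0.0046]
tool_rot: [180.0, -0.0, 81.0]
force: [-0.2, 0.2, -8.0]
grip_width: 0.0411
```

Emit:
{"fn": "carry_out", "kwargs": {
  "plan": [
    {"fingers": 1, "dx": 0, "dy": 0, "dz": 0.05, "rx": 0, "ry": 0, "rz": 0},
    {"fingers": 1, "dx": 0, "dy": 0, "dz": 0, "rx": 0, "ry": 0, "rz": 0},
    {"fingers": 1, "dx": 0, "dy": 0, "dz": 0, "rx": 0, "ry": 0, "rz": 0}
  ]
}}

```text
time_s: 40.0
tool_pos: [0.6312, -0.0499, 0.0032]
tool_rot: [180.0, -0.0, 81.0]
force: [-0.3, -0.6, -7.7]
grip_width: 0.0415
```

Emit:
{"fn": "carry_out", "kwargs": {
  "plan": [
    {"fingers": 1, "dx": 0, "dy": 0, "dz": 0.04, "rx": 0, "ry": 0, "rz": 0},
    {"fingers": 1, "dx": 0, "dy": 0, "dz": 0, "rx": 0, "ry": 0, "rz": 0},
    {"fingers": 1, "dx": 0, "dy": 0, "dz": 0, "rx": 0, "ry": 0, "rz": 0}
  ]
}}

```text
time_s: 40.38
tool_pos: [0.6314, -0.0499, 0.0021]
tool_rot: [180.0, -0.0, 81.0]
force: [-0.5, -0.4, -6.6]
grip_width: 0.0415
```

Emit:
{"fn": "carry_out", "kwargs": {
  "plan": [
    {"fingers": 1, "dx": 0, "dy": 0, "dz": 0.03, "rx": 0, "ry": 0, "rz": 0},
    {"fingers": 1, "dx": 0, "dy": 0, "dz": 0, "rx": 0, "ry": 0, "rz": 0},
    {"fingers": 1, "dx": 0, "dy": 0, "dz": 0, "rx": 0, "ry": 0, "rz": 0}
  ]
}}

```text
time_s: 40.75
tool_pos: [0.6314, -0.0499, 0.002]
tool_rot: [180.0, -0.0, 81.0]
force: [-4.3, 0.2, 3.4]
grip_width: 0.041
```

Contact. Releasing, then going up and away so I can check everything.

Emit:
{"fn": "carry_out", "kwargs": {
  "plan": [
    {"fingers": -1, "dx": 0, "dy": 0, "dz": 0, "rx": 0, "ry": 0, "rz": 0},
    {"fingers": -1, "dx": 0, "dy": 0, "dz": 0, "rx": 0, "ry": 0, "rz": 0},
    {"fingers": -1, "dx": 0, "dy": 0, "dz": 0, "rx": 0, "ry": 0, "rz": 0},
    {"fingers": -1, "dx": 0, "dy": 0, "dz": 0, "rx": 0, "ry": 0, "rz": 0},
    {"fingers": -1, "dx": 0, "dy": 0, "dz": -0.2, "rx": 0, "ry": 0, "rz": 0},
    {"fingers": -1, "dx": 0, "dy": 0, "dz": -0.8, "rx": 0, "ry": 0, "rz": 0},
    {"fingers": -1, "dx": 0, "dy": 0, "dz": -1, "rx": 0, "ry": 0, "rz": 0},
    {"fingers": -1, "dx": 0, "dy": 0, "dz": -1, "rx": 0, "ry": 0, "rz": 0},
    {"fingers": -1, "dx": 0, "dy": 0, "dz": -1, "rx": 0, "ry": 0, "rz": 0},
    {"fingers": -1, "dx": 0, "dy": 0, "dz": -1, "rx": 0, "ry": 0, "rz": 0},
    {"fingers": -1, "dx": 0, "dy": 0, "dz": 0, "rx": 0, "ry": 0, "rz": 0},
    {"fingers": -1, "dx": 0, "dy": 0, "dz": 0, "rx": 0, "ry": 0, "rz": 0}
  ]
}}

```text
time_s: 42.25
tool_pos: [0.6308, -0.0497, 0.1506]
tool_rot: [-180.0, -0.0, 81.0]
force: [0.4, 1.1, 0.9]
grip_width: 0.0873
```

Emit:
{"fn": "carry_out", "kwargs": {
  "plan": [
    {"fingers": -1, "dx": -1, "dy": -0.4, "dz": 0, "rx": 0, "ry": 0, "rz": 0},
    {"fingers": -1, "dx": -1, "dy": -0.4, "dz": 0, "rx": 0, "ry": 0, "rz": 0},
    {"fingers": -1, "dx": -1, "dy": -0.4, "dz": 0, "rx": 0, "ry": 0, "rz": 0},
    {"fingers": -1, "dx": -1, "dy": -0.4, "dz": 0, "rx": 0, "ry": 0, "rz": 0},
    {"fingers": -1, "dx": -1, "dy": -0.4, "dz": 0, "rx": 0, "ry": 0, "rz": 0},
    {"fingers": -1, "dx": -1, "dy": -0.4, "dz": 0, "rx": 0, "ry": 0, "rz": 0},
    {"fingers": -1, "dx": -1, "dy": -0.4, "dz": 0, "rx": 0, "ry": 0, "rz": 0},
    {"fingers": -1, "dx": -1, "dy": -0.4, "dz": 0, "rx": 0, "ry": 0, "rz": 0},
    {"fingers": -1, "dx": -1, "dy": 0, "dz": 0, "rx": 0, "ry": 0, "rz": 0},
    {"fingers": -1, "dx": -1, "dy": 0, "dz": 0, "rx": 0, "ry": 0, "rz": 0},
    {"fingers": -1, "dx": 0, "dy": 0, "dz": 0, "rx": 0, "ry": 0, "rz": 0},
    {"fingers": -1, "dx": 0, "dy": 0, "dz": 0, "rx": 0, "ry": 0, "rz": 0}
  ]
}}

```text
time_s: 43.75
tool_pos: [0.4895, -0.33, 0.15]
tool_rot: [-179.9, -0.1, 81.1]
force: [0.6, 1.0, 1.1]
grip_width: 0.087
```

```bash
python3 go.py; python3 - <<'E'
from h import *
snap('top','top2.png');snap('scene','scene2.png')
E
```

```text
t 43.75 pos [ 0.4895 -0.33    0.15  ] rot [-1.799e+02 -7.000e-02  8.106e+01] w 0.087 F [0.6 1.  1.1] q [ -9.  16.  49.  97. -13.  73.  33.]
```

View pics/top2.png

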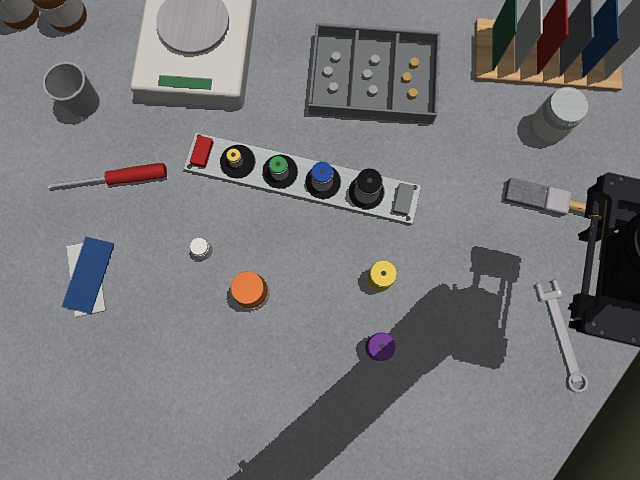

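View pics/scene2.png

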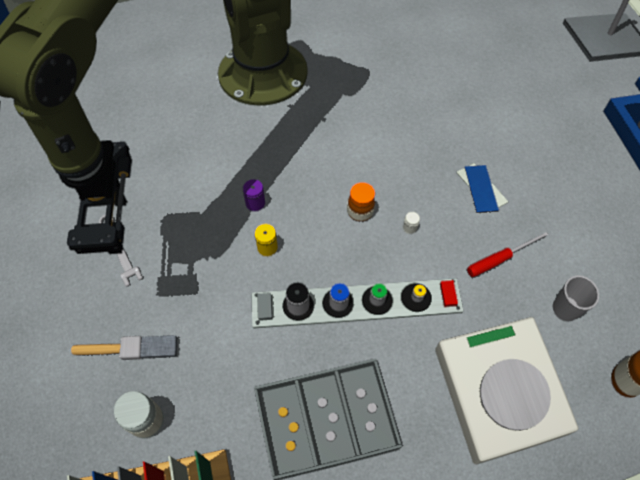

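Both views show S, M, L and XL standing in order from the red block. In the top view they are at (233,155), (278,164), (322,173) and (370,181), and the jar is unmoved at (248,290). One last check by triangulation.

```bash
python3 - <<'E'
from h import *
T=load('top2.npy');S=load('scene2.npy')
n={'S':((233,155),(420,290),.045,(.6673,.1723)),'M':((278,164),(379,291),.055,(.6551,.0984)),'L':((322,173),(340,292),.065,(.6430,.0243)),'jar':((248,289),(361,192),.07,(.4476,.1237))}
for k,(a,b,h,p) in n.items():
    x,r=tri([ray(T,blob(T['color'],k,a)[0]),ray(S,blob(S['color'],k,b)[0])]);print(k,x.round(4),np.round(r,1),'off mm',((x[:2]-p)*1e3).round(1),'z exp',h)
# XL: hub dot (dark grey) in black cap, located by brightness within the cap
for d,p in((T,(370,181)),(S,(297,291))):
    c=d['color'][p[1]-16:p[1]+17,p[0]-16:p[0]+17];d['g']=cv2.cvtColor(c,cv2.COLOR_RGB2GRAY)
    m=(cv2.resize(d['g'],None,fx=1,fy=1)<30).astype(np.uint8); nl,lab,st,ce=cv2.connectedComponentsWithStats(m); print(st[1:].tolist(),(ce[1:]+np.array(p)-16).round(1).tolist())
z=[cv2.resize(d['color'][p[1]-22:p[1]+22,p[0]-22:p[0]+22],(380,380),interpolation=cv2.INTER_NEAREST) for d,p in((T,(370,181)),(S,(297,291)))]
z=np.hstack(z);z=(255*(z/255)**.5).astype(np.uint8);cv2.imwrite('pics/xl.png',cv2.cvtColor(z,cv2.COLOR_RGB2BGR))
E
```

```text
S [0.6669 0.1745 0.0446] [0.6 0.6] off mm [-0.4  2.2] z exp 0.045
M [0.6536 0.0986 0.054 ] [0.5 0.5] off mm [-1.5  0.2] z exp 0.055
L [0.6429 0.0259 0.0632] [0.4 0.4] off mm [-0.1  1.6] z exp 0.065
jar [0.4476 0.1237 0.0669] [0.7 0.7] off mm [0. 0.] z exp 0.07
[[0, 4, 28, 24, 408], [24, 22, 6, 11, 32], [0, 30, 2, 3, 4]] [[368.1, 180.1], [381.0, 193.0], [354.2, 196.2]]
[[6, 9, 21, 18, 277], [28, 22, 4, 11, 36], [3, 25, 3, 8, 16]] [[296.9, 292.6], [310.4, 302.6], [284.6, 303.9]]
```

View pics/xl.png

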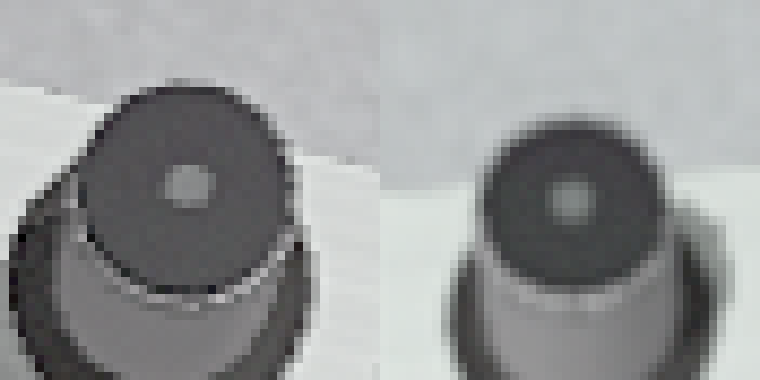

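```bash
python3 - <<'E'
from h import *
T=load('top2.npy');S=load('scene2.npy')
x,r=tri([ray(T,(369.4,180.2)),ray(S,(296.8,291.7))]);print('XL',x.round(4),np.round(r,1),((x[:2]-(.6310,-.0496))*1e3).round(1))
print(ticket.sign_off())
E
```

```text
XL [ 0.6302 -0.0499  0.0753] [0.2 0.2] [-0.8 -0.3]
the job is handed in; nothing more can be done
None
```

All four drop weights are standing on the rail in size order from the red block (yellow, green, blue, black). I handed the job in at about 44 s.

**Last check, triangulated from the top and scene views:**

| Item | Offset from pad middle | Top height measured (expected) |
|---|---|---|
| Smallest (yellow) | about 2.2 mm | 44.6 mm (45) |
| Second smallest (green) | about 1.5 mm | 54.0 mm (55) |
| Second largest (blue) | about 1.6 mm | 63.2 mm (65) |
| Largest (black) | about 0.9 mm | 75.3 mm (75) |

- **Uprightness:** I judged this by eye only; all four look upright in both views.
- **Jar:** it shows no movement, with the same measured position before and after. The look-alikes were left alone.
- **Disagreement with the stated tool frame:** the first grasp, on the green weight, closed on air just above it and moved nothing. The wrist picture showed that the real fingertips end about 30 mm short of the reported tool point. I allowed for that from then on, and every later grasp and placing agreed with it.
- **Check that failed:** the black colour mask found nothing in the wrist view before I gripped the largest weight, so I judged its centring by eye. For its final position I used the hub mark on its cap, read by hand.

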